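# Find the loaf tin that is still full and put it on the cooling shelf

## Task

Two of the three lidded loaf tins on the baking tray are empty and one still has its loaf inside: they look alike, so tell the full one by its weight. Stand the full tin on the lower shelf of the wire rack, set down gently, lid up and with its length running front to back, and push it in until you feel its end meet the rear ledge squarely, without ramming it. Leave the two empty tins standing on the tray and do not disturb the loaf that is already on the shelf.

Things in the scene. Friction and masses are not known exactly. Their poses are not given: they have to be found in the camera images.
- tin_a_center (a point): centre of one of three identical lidded steel loaf tins, 130 long (x), 62 wide (y; 63 over the lid edges), 70 high; origin 35 above its underside. Starts lid up on the tray, its length along the tray's x; the lid stays on. Empty 0.28 kg; the one with a rye loaf shut inside 0.58 to 0.70 kg; which one that is cannot be seen and changes from run to run
- tin_b_center (a point): as tin_a_center, for another of the three identical tins
- tin_c_center (a point): as tin_a_center, for another of the three identical tins
- tin_a: the tin of tin_a_center; origin at the centre of its underside, axes the same
- tin_b: the tin of tin_b_center; origin at the centre of its underside, axes the same
- tin_c: the tin of tin_c_center; origin at the centre of its underside, axes the same
- tray: flat aluminium baking tray lying fixed on the bench, 280 (x) by 360 (y), floor 3 thick, rim 18 high; origin under its centre at bench height; the three tins stand on it about 105 apart along its y, at about the middle of its x
- rack: two-tier chrome wire rack, fixed on the bench beside the tray, its open front facing the tray; origin at bench height, x from its open front to its back, z up. In its frame: front edge of both shelves x = -30, rear ledge face x = 170, lower shelf surface z = 80; corner posts of 25 diameter at x = -30 and 185, y = -170 and 170, 434 high
- upper_edge (a point): middle of the lowest bar of the upper shelf's front wire edge (the upper shelf's surface is 31 above it), 259 above the lower shelf's surface: what reaches in over the lower shelf must pass below it. A white cake box stands on the part of the upper shelf with negative rack y, up to 95 above this point; axes as the rack's
- shelf_back (a point): point on the front face of the lower shelf's rear ledge, at the shelf surface and in the middle of its width; axes as the rack's. The ledge is a rigid upright wire fence 70 high and 310 long along y; a tin home against it has its centre 65 in front of this point in x and 35 above it. The full tin slides on the shelf with roughly 3 to 8 N
- loaf_center (a point): middle of the bystander loaf, a batch loaf with round crowns, 152 long (x), 95 wide (y), 74 high, 0.4 kg, origin 35 above its underside; it stands loose on the lower shelf in the part with negative rack y, leaving the rest of the shelf free
Things that resemble listed ones, but are neither listed nor needed, are in the scene too. What is shaped like the tin_b but yellow is not meant.

How it is judged:
By the outcome, as a careful person would: the job done as asked, in the order asked, and still so for the second after the job is handed in, with the robot touching nothing.
It also fails if it takes over 72 s, if anything falls off the work surface, if the arm or the gripper's body presses on something with over 40 N, if the wrist force passes 120 N, or if a joint passes its speed limit or range.

## Robot

A 6-joint arm with a two-finger parallel gripper is mounted at the origin on the work surface. World frame = base frame: x ahead of the robot, y to its left, z up, the work surface at z = 0. Lengths are in m, angles in rad, forces in N, time in s.
With the tool pointing down it reaches from about 0.225 to 0.875 m from the base axis. Payload 3.4 kg.
Tool frame: the origin (TCP) lies at the very end of the fingers, on their centre line; the grasp point (between the pads) lies 19 mm behind it; z points along the fingers, x is the direction in which the jaws open and shut, and the axes are right-handed (so a half turn about z gives the same grasp; the last joint's range is limited). The gripper opens to 85 mm and grips with 20 to 120 N. Pads are 22 mm wide; open, the fingers measure 114 mm over their backs; the gripper's body (76 mm by 85 mm) begins 54 mm behind the grasp point. The pads swing forward as they close: fully open they stand 13 mm farther back than shut.
Start: joints at [-1.449, 0.276, 1.505, -0, 1.361, -0.121], TCP at [0.138, -0.558, 0.231] pointing down, gripper open.
Joint ranges: [-2.89, 2.89], [-0.75, 2.08], [0.22, 2.7], [-1.18, 4.32], [0.11, 2.71], [-2.7, 2.7]. Speed limits (rad/s): [2.57, 2.57, 3.14, 3.14, 3.14, 3.14].

## Interface

Orientations are given as a unit quaternion [w, x, y, z].
In Python, from rig import manip gives the robot as it stands.
- The arm moves only by the tool carry_out, never from a script. Its argument "series" is a list of rows, each a list of 2 entries, a list of its own where there are three numbers: the shift along the tool's x, y, z in mm, then the turn about the tool's z in degrees. A call has 1 to 10 rows; each row shifts and turns the pose as measured when the row begins, along the tool's axes as they then stand; what a row does not reach is not made up. A row lasts 1/12 s, in which the tool goes at most 41.7 mm and 7.16 degrees, less where a joint would pass 70% of its speed; a pose out of reach is approached as far as the arm can. A call is refused whole if a number of a shift passes 41.7 or a number of a turn 7.16, either way. A call with a gripper value outside its range is refused whole. "fingers" is the finger opening in mm, from 0 to 85.4, set as the call begins (left out, the last holds). The fingers move at their own pace and stop on an object; "squeeze" is the grip in N (left out, the last holds). Time passes only in rows, so rows that do not move let the fingers close. It gives the time, the measured TCP pose, the force and the opening at its end, in the units of the state.
- manip.get_state(): the state, without advancing time (a new reading comes with each control period).
- manip.get_image(name): name is "scene" or "top" or "wrist"; returns a dict with "frame" (420x560x3 uint8, blue, green, red), "K" (3x3 intrinsics, pixels), "k1" (the pictures are not rectified: a ray, as slopes to the right and down, at radius r is drawn at 1 + k1 r^2 times it, then the intrinsics apply), "rvec" (rotation vector, rad) and "tvec" (3), from world to camera coordinates, as OpenCV has them; the wrist camera has in their place "mount" (4x4, takes a point from camera to tool coordinates, whose origin is the TCP and whose axes are the tool frame's). Camera axes: x right, y down, z forward; pixel columns grow to the right and rows downward; lengths in m; the calibration is good to about 2 mm. A picture is of the moment at which its call begins: read the wrist's pose just before it. There is no depth.
- manip.sign_off(): hands the job in, once; it reports no verdict.
The state is a dict: "clock": time; "qpos": joint angles; "qd": joint speeds; "effort": joint torques, N m; "position": TCP position; "ee_rot": TCP orientation; "contact_force": force on the tool from outside, world axes, zero at the start; "moment": the same for the moment, N m; "width": finger opening in m.
Only numpy, scipy, OpenCV 4.12 (cv2) and the standard library are available. Lean on these libraries where they do the work, as an engineer would, in place of code of your own. Each camera call takes 0.05 s, during which the arm holds its last target. There are 200 camera calls.

## Working session

There is one attempt and no reset: what is moved stays moved. The work goes in short steps, Python scripts to look and compute and a tool call to move; the robot and the scene stay as the last step left them, time stands still between calls to the robot, and variables do not carry over. Pictures are saved under pics/ and viewed, about 8 in all and at most 12, crops included, and the job is handed in when it is done.

Besides the shell and the picture viewer there is one more tool, called after ">>>" as name(argument=value, ...) on one line, values as JSON. carry_out: Moves the arm, as the interface text tells. Its arguments: {"type":"object","properties":{"series":{"type":"array","items":{"type":"array"}},"fingers":{"type":"number"},"squeeze":{"type":"number"}},"required":["series"]}

```bash
mkdir -p pics; cat > h.py <<'E'
import numpy as np, cv2
from rig import manip
def grab(n,f):
    s=manip.get_state(); im=manip.get_image(n); cv2.imwrite('pics/'+f,im['frame'])
    if 'mount' in im:
        M=np.array(im['mount']);R=quat(s['ee_rot'])
        Rc=R@M[:3,:3]; o=R@M[:3,3]+np.array(s['position'])
    else:
        Rc=cv2.Rodrigues(np.array(im['rvec'],float))[0].T; o=-Rc@np.array(im['tvec']).ravel()
    np.savez('pics/'+f+'.npz',K=im['K'],k1=im['k1'],R=Rc,o=o); return im['frame']
def quat(q):
    from scipy.spatial.transform import Rotation as Ro
    return Ro.from_quat([q[1],q[2],q[3],q[0]]).as_matrix()
def ray(f,px):
    d=np.load('pics/'+f+'.npz'); k=float(d['k1'])
    p=cv2.undistortPoints(np.array(px,float).reshape(-1,1,2),d['K'],np.array([k,0,0,0,0.])).reshape(-1,2)
    return d['o'],np.c_[p,np.ones(len(p))]@d['R'].T
def plane(f,px,z):
    o,v=ray(f,px); return o+v*((z-o[2])/v[:,2])[:,None]
def tri(views):
    A=np.zeros((3,3));b=np.zeros(3)
    for f,p in views:
        o,v=ray(f,[p]);v=v[0]/np.linalg.norm(v[0]);P=np.eye(3)-np.outer(v,v);A+=P;b+=P@o
    x=np.linalg.solve(A,b); return x
E
python3 - <<'E'
from h import *
for n in('scene','top'):
    grab(n,n+'1.png'); d=np.load(f'pics/{n}1.png.npz'); print(n,d['K'],d['k1'],d['o'],d['R'])
s=manip.get_state();print(s)
E
```

```text
scene [[454.93450872   0.         278.58085055]
 [  0.         454.93450872 205.88037081]
 [  0.           0.           1.        ]] -0.0945089162822326 [ 1.47409735 -0.05090575  1.0330065 ] [[ 0.13923288  0.6029826  -0.78551015]
 [ 0.99023863 -0.08994883  0.10647373]
 [-0.00645392 -0.79266714 -0.6096205 ]]
top [[485.06976327   0.         284.57776808]
 [  0.         485.06976327 207.13094124]
 [  0.           0.           1.        ]] -0.10239827169183531 [0.14077658 0.07790027 1.71361463] [[ 0.0067019  -0.98219754  0.18773138]
 [-0.99993499 -0.00831433 -0.00780291]
 [ 0.00922486 -0.18766688 -0.98218941]]
{'clock': 0.1, 'qpos': array([-1.44902320e+00,  2.76523140e-01,  1.50596285e+00,  1.28081427e-06,
        1.36068443e+00, -1.20991205e-01]), 'qd': array([ 0.00015945, -0.00216848, -0.00284777,  0.00023796, -0.00115963,
       -0.0001939 ]), 'effort': array([ 1.36517858e-03, -4.17700088e+01, -2.46404511e+01, -1.63428845e-04,
        5.79696833e-03,  4.77825939e-07]), 'position': array([ 0.13816832, -0.55769624,  0.23054852]), 'ee_rot': array([-5.58047012e-04,  7.87523264e-01, -6.16284420e-01, -5.57597579e-04]), 'contact_force': array([0.30323128, 0.49410024, 0.79049071]), 'moment': array([ 0.03708948, -0.02489453, -0.02374535]), 'width': 0.0855248874503068}
```

View pics/scene1.png

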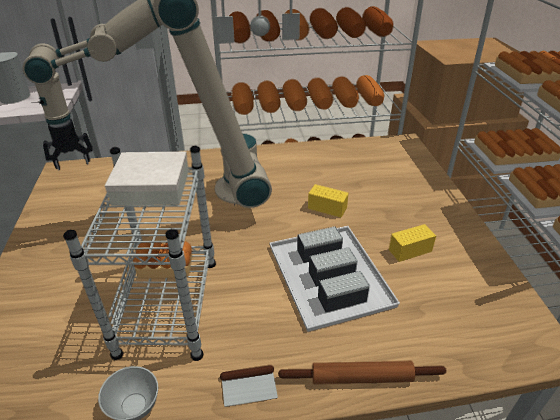

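View pics/top1.png

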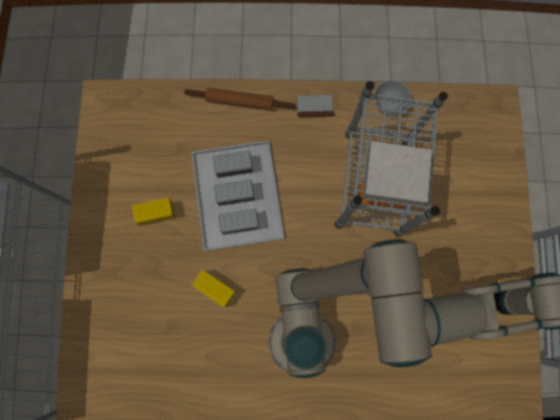

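The pictures show the three tins on the tray (scene ~(320,243), (333,265), (343,292)). The rack lies to the robot's right, with its open front facing +y. Next I measure the rack, the tins and the height of the wrist.

```bash
python3 - <<'E'
from h import *
T='top1.png';S='scene1.png'
for n,t,s in [('FF',(370,90),(174,237)),('BF',(442,101),(72,237)),('FN',(357,202),(196,150)),('BN',(435,212),(115,150))]:
    print(n,tri([(T,t),(S,s)]),plane(T,[t],.434),plane(S,[s],.434))
print('post bases scene',plane(S,[(196,354),(115,354),(208,265)],0))
print('tray',plane(S,[(270,243),(343,226),(398,303),(310,330)],.018), plane(T,[(193,153),(270,142),(284,239),(204,249)],.018))
print('tins',plane(T,[(233,163),(235,191),(238,221)],.073))
# wrist height along vertical line through TCP
d=np.load('pics/scene1.png.npz')
for z in np.arange(.2,.56,.04):
    c=d['R'].T@(np.array([.138,-.558,z])-d['o']);r=c[:2]/c[2];r=r*(1+d['k1']*(r@r));print(round(z,2),(d['K'][:2,:2]@r+d['K'][:2,2]).round())
a=cv2.imread('pics/scene1.png');b=cv2.imread('pics/top1.png')
cv2.imwrite('pics/crop1.png',np.hstack([cv2.resize(a[0:375,0:225],None,fx=1.6,fy=1.6),cv2.resize(b[80:255,180:450][:, :],(432,280)) if 0 else cv2.resize(a[0:180,0:130],None,fx=3,fy=3.3333)]))
E
```

```text
FF [ 0.73945732 -0.17561887  0.4064413 ] [[ 0.72709433 -0.17331784  0.434     ]] [[ 0.77242971 -0.16716215  0.434     ]]
BF [ 0.71005244 -0.39030452  0.40695248] [[ 0.69824136 -0.38050457  0.434     ]] [[ 0.74302605 -0.37575409  0.434     ]]
FN [ 0.40466627 -0.12879575  0.41647534] [[ 0.40112326 -0.1278075   0.434     ]] [[ 0.43556916 -0.12481494  0.434     ]]
BN [ 0.37758593 -0.34438069  0.4213819 ] [[ 0.37535213 -0.34088437  0.434     ]] [[ 0.40050599 -0.33767713  0.434     ]]
post bases scene [[ 0.74732144 -0.17607401  0.        ]
 [ 0.72050315 -0.39236692  0.        ]
 [ 0.41714834 -0.13721858  0.        ]]
tray [[0.3617058  0.07019266 0.018     ]
 [0.31231843 0.33109714 0.018     ]
 [0.67190999 0.40299199 0.018     ]
 [0.7262568  0.13378094 0.018     ]] [[0.66310394 0.39989879 0.018     ]
 [0.70703438 0.1193956  0.018     ]
 [0.35076355 0.06569664 0.018     ]
 [0.31293086 0.34612425 0.018     ]]
tins [[0.61043756 0.24686429 0.073     ]
 [0.50982766 0.23710411 0.073     ]
 [0.40464219 0.22408574 0.073     ]]
0.2 [ 76. 176.]
0.24 [ 73. 166.]
0.28 [ 70. 156.]
0.32 [ 66. 145.]
0.36 [ 63. 134.]
0.4 [ 59. 123.]
0.44 [ 56. 111.]
0.48 [52. 99.]
0.52 [48. 87.]
```

View pics/crop1.png

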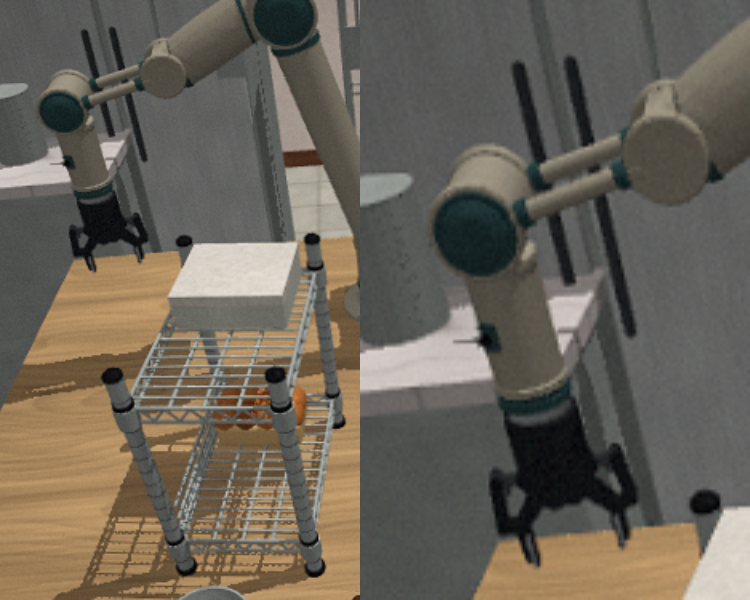

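The crop shows the wrist joint about 0.34 m above the TCP, which is higher than the upper edge allows. A vertical tool therefore can't reach deep over the lower shelf. I'll check cheaply how the arm behaves at its reach limit, in free space going straight up.

>>> carry_out(series=[[[0,0,-41],0],[[0,0,-41],0],[[0,0,-41],0],[[0,0,-41],0],[[0,0,-41],0],[[0,0,-41],0],[[0,0,-41],0],[[0,0,-41],0],[[0,0,-41],0],[[0,0,-41],0]])

```text
clock: 0.93
position: [0.1381, -0.556, 0.6232]
ee_rot: [-0.013, 0.787, -0.616, -0.013]
contact_force: [0.7, -1.5, 1.9]
width: 0.0855
```

```bash
python3 - <<'E'
from h import *
s=manip.get_state();print(s['qpos'],s['position'],s['ee_rot'],quat(s['ee_rot'])[:,2])
T='top1.png'
# yellow blocks & tins by colour in top view
a=cv2.cvtColor(cv2.imread('pics/top1.png'),cv2.COLOR_BGR2HSV)
m=cv2.inRange(a,(22,150,90),(34,255,255));cs=cv2.findContours(m,0,1)[0]
for c in cs:
    if cv2.contourArea(c)>100:
        r=cv2.minAreaRect(c);b=plane(T,cv2.boxPoints(r),.065);print('y',b.mean(0),np.linalg.norm(b[0]-b[1]),np.linalg.norm(b[1]-b[2]))
E
```

```text
[-1.44888581e+00  4.23040206e-01  2.97769828e-01  2.20552044e-04
  2.45691524e+00 -1.20983102e-01] [ 0.13808774 -0.55597989  0.62322351] [-0.01281861  0.78748675 -0.61606676 -0.01272966] [-0.00425464  0.03587362 -0.99934728]
y [0.17725073 0.30431522 0.065     ] 0.0698435420710357 0.13838243998568295
y [0.44148463 0.52613471 0.065     ] 0.13876647228075892 0.07067672234229412
```

>>> carry_out(series=[[[0,0,-30],0],[[0,0,-30],0],[[0,0,-30],0],[[0,0,-30],0],[[0,0,-30],0]])

```text
clock: 1.35
position: [0.1243, -0.5055, 0.6749]
ee_rot: [-0.001, 0.788, -0.616, 0.005]
contact_force: [0.1, -0.2, 0.9]
width: 0.0856
```

```bash
python3 - <<'E'
from h import *
s=manip.get_state();print(s['qpos'],s['position'],s['ee_rot'],quat(s['ee_rot'])[:,2])
E
```

```text
[-1.46876626  0.3712139   0.22064266  0.01356608  2.54405813 -0.12963177] [ 0.12431537 -0.50550186  0.67490231] [-6.14891902e-04  7.87556220e-01 -6.16224553e-01  4.70350411e-03] [ 0.00816637 -0.00482831 -0.999955  ]
```

>>> carry_out(series=[[[0,0,-30],0],[[0,0,-30],0],[[0,0,-30],0],[[0,0,-30],0],[[0,0,-30],0],[[0,0,-40],0],[[0,0,-40],0],[[0,0,-40],0]])

```text
clock: 2.02
position: [0.0954, -0.3883, 0.7549]
ee_rot: [0.039, 0.786, -0.615, 0.053]
contact_force: [-0.8, -0.7, -0.3]
width: 0.0856
```

```bash
python3 - <<'E'
from h import *
s=manip.get_state();print(s['qpos'],s['position'],s['ee_rot'],quat(s['ee_rot'])[:,2])
E
```

```text
[-1.53362652  0.19227091  0.22123021  0.06111349  2.59871227 -0.15145183] [ 0.09539521 -0.38827191  0.75492382] [ 0.03886659  0.78587151 -0.61484412  0.05349826] [ 0.03629173 -0.12687447 -0.99125465]
```

Pushing up against the joint limit tilts the tool outward, toward −y, which is the direction the rack needs. So I'll weigh and place with the small tilt it has now, and use the limit later for a bigger tilt to push the tin home. First I turn the jaws to the tin axis and head for the tray.

>>> carry_out(series=[[[0,0,15],-7.1],[[0,0,15],-7.1],[[0,0,15],-7.1],[[0,0,15],-7.1],[[0,0,15],-7.1],[[0,0,15],-7.1],[[0,0,15],-7.1],[[0,0,15],-7.1],[[0,0,15],-7.1],[[0,0,15],-7.1]])

```text
clock: 2.85
position: [0.0981, -0.3928, 0.6151]
ee_rot: [0.081, 0.996, -0.037, 0.023]
contact_force: [0.1, 0.3, -0.5]
width: 0.0852
```

```bash
cat >> h.py <<'E'
def go(p,az=None):
    """print tool-frame shift (mm) to world TCP target p, and turn (deg) to put tool x at azimuth az"""
    s=manip.get_state();R=quat(s['ee_rot']);a=np.degrees(np.arctan2(R[1,0],R[0,0]))
    d=R.T@(np.array(p)-s['position'])*1e3
    print('t',round(s['clock'],2),'pos',np.round(s['position'],4),'az',a.round(1),'zax',R[:,2].round(3),'shift',d.round(1),'turn',None if az is None else round(a-az,1),'rows',(np.linalg.norm(d)/40).round(1))
def now():
    s=manip.get_state();print(s['qpos'].round(3),'F',s['contact_force'].round(2),'M',s['moment'].round(3),'w',s['width'])
E
python3 -c "
from h import *
go([.48,.22,.40],8.5);now();print(quat(manip.get_state()['ee_rot']).round(3))"
```

```text
t 2.85 pos [ 0.0981 -0.3928  0.6151] az -4.0 zax [ 0.039 -0.163 -0.986] shift [ 326.3 -667.   127.3] turn -12.5 rows 18.8
[-1.528 -0.054  0.969  0.037  2.061 -1.433] F [ 0.12  0.27 -0.48] M [ 0.044  0.03  -0.009] w 0.08522248642385036
[[ 0.996 -0.078  0.039]
 [-0.07  -0.984 -0.163]
 [ 0.051  0.159 -0.986]]
```

>>> carry_out(series=[[[17,-35,0],-1.3],[[17,-35,0],-1.3],[[17,-35,0],-1.3],[[17,-35,0],-1.3],[[17,-35,0],-1.3],[[17,-35,0],-1.3],[[17,-35,0],-1.3],[[17,-35,0],-1.3],[[17,-35,0],-1.3],[[17,-35,0],-1.3]])

```text
clock: 3.68
position: [0.247, -0.0557, 0.5629]
ee_rot: [0.079, 0.995, 0.064, 0.018]
contact_force: [1.5, -0.7, -0.3]
width: 0.0855
```

```bash
python3 -c "
from h import *
go([.48,.22,.40],8.5);now()"
```

```text
t 3.68 pos [ 0.247  -0.0557  0.5629] az 7.4 zax [ 0.046 -0.154 -0.987] shift [ 262.4 -267.1  128.8] turn -1.1 rows 9.9
[-0.304 -0.268  1.263 -0.151  2.051 -0.508] F [ 1.48 -0.7  -0.32] M [ 0.074 -0.008  0.016] w 0.08546804771112285
```

>>> carry_out(series=[[[27,-28,12],-0.1],[[27,-28,12],-0.1],[[27,-28,12],-0.1],[[27,-28,13],-0.1],[[27,-28,13],-0.1],[[27,-28,13],-0.1],[[27,-28,13],-0.1],[[27,-28,13],-0.1],[[27,-28,13],-0.1],[[27,-28,13],-0.1]])

```text
clock: 4.52
position: [0.4776, 0.2517, 0.4081]
ee_rot: [0.078, 0.994, 0.076, 0.031]
contact_force: [-0.5, -0.1, -0.1]
width: 0.0853
```

```bash
python3 -c "
from h import *
go([.48,.22,.40],8.5);now();grab('wrist','w1.png')"
```

```text
t 4.52 pos [0.4776 0.2517 0.4081] az 8.9 zax [ 0.073 -0.15  -0.986] shift [-2.9 30.  12.9] turn 0.4 rows 0.8
[ 0.469  0.185  1.216 -0.171  1.741  0.289] F [-0.46 -0.09 -0.07] M [ 0.083 -0.015 -0.038] w 0.08531832670401558
```

View pics/w1.png

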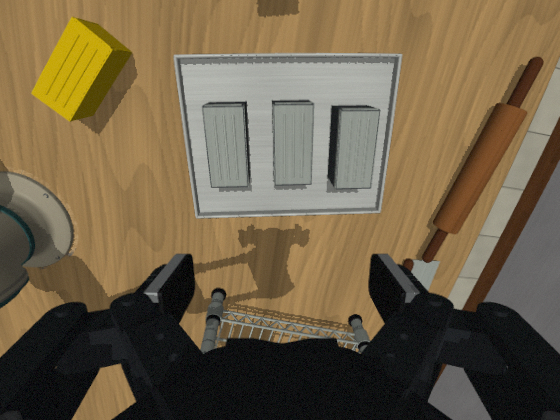

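Wrist view: the three lids are at about (229,145), (293,143) and (355,148), with a yellow block top left and the rack front posts at the bottom. I'll turn the lid corners into positions on the z = 0.073 plane.

```bash
python3 - <<'E'
from h import *
for n,c in dict(A=[(204,104),(246,102),(250,186),(212,187)],B=[(273,101),(312,101),(312,184),(275,185)],C=[(337,107),(379,109),(371,188),(332,187)]).items():
    p=plane('w1.png',c,.073)[:,:2]; l=(p[0]+p[1]-p[2]-p[3])/2;w=(p[1]+p[2]-p[0]-p[3])/2
    print(n,p.mean(0).round(4),'L',np.linalg.norm(l).round(4),'W',np.linalg.norm(w).round(4),'az len',np.degrees(np.arctan2(l[1],l[0])).round(1),'az w',np.degrees(np.arctan2(w[1],w[0])).round(1))
print(plane('w1.png',[(217,293),(355,320)],.434),plane('w1.png',[(228,315),(350,335)],.339))
E
```

```text
A [0.4137 0.225 ] L 0.1322 W 0.0627 az len 98.9 az w 10.2
B [0.5146 0.2427] L 0.1329 W 0.0604 az len 100.5 az w 9.2
C [0.6149 0.2497] L 0.1299 W 0.067 az len 100.0 az w 6.5
[[0.44761612 0.2486096  0.434     ]
 [0.51347419 0.239362   0.434     ]] [[0.45019206 0.14147496 0.339     ]
 [0.56618745 0.12811601 0.339     ]]
```

```bash
python3 -c "
from h import *
go([.406,.269,.11],10)"
```

```text
t 4.57 pos [0.4815 0.257  0.4017] az 9.1 zax [ 0.069 -0.148 -0.987] shift [-85.8 -68.7 280.8] turn -0.9 rows 7.5
```

>>> carry_out(series=[[[-11,-9,36],-0.2],[[-11,-9,36],-0.2],[[-11,-9,36],-0.2],[[-11,-9,36],-0.2],[[-11,-9,36],-0.2],[[-11,-9,36],0],[[-10,-8,33],0],[[-10,-7,30],0],[[0,0,0],0]])

```text
clock: 5.32
position: [0.4034, 0.2685, 0.1054]
ee_rot: [0.074, 0.993, 0.085, 0.03]
contact_force: [-1.7, 0.4, 0.5]
width: 0.0855
```

```bash
python3 -c "
from h import *
go([.406,.269,.035],10);now();grab('wrist','w2.png')"
```

```text
t 5.32 pos [0.4034 0.2685 0.1054] az 10.0 zax [ 0.071 -0.142 -0.987] shift [ -0.6 -10.7  69.6] turn -0.0 rows 1.8
[ 0.563  0.27   1.871 -0.186  1.023  0.491] F [-1.74  0.39  0.47] M [0.088 0.091 0.039] w 0.08547325809179934
```

View pics/w2.png

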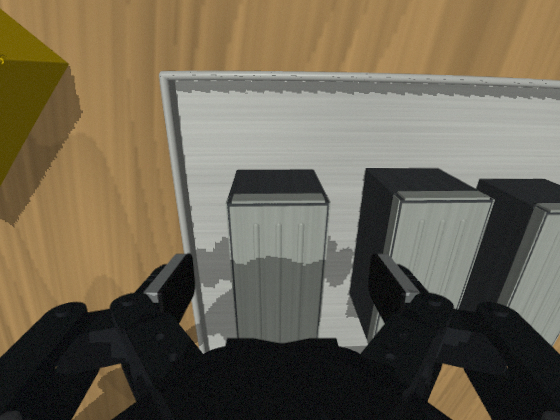

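The near end of tin A's lid is at row 204, columns 229–328. It is centred between the fingers and parallel to the image.

```bash
python3 -c "
from h import *
p=plane('w2.png',[(229,205),(328,203),(235,290),(324,290)],.073);print(p)
u=p[1]-p[0];print(np.degrees(np.arctan2(u[1],u[0])),np.linalg.norm(u))
e=(p[0]+p[1])/2; c=e+np.array([.17,-.985,0])*.02;print(e,c);go([c[0],c[1],.035])
"
```

```text
[[0.37057573 0.28108693 0.073     ]
 [0.42901754 0.29143464 0.073     ]
 [0.38094499 0.21837002 0.073     ]
 [0.44204203 0.22664079 0.073     ]]
10.040733844842467 0.05935082095831379
[0.39979664 0.28626078 0.073     ] [0.40319664 0.26656078 0.073     ]
t 5.37 pos [0.4062 0.2696 0.1082] az 10.0 zax [ 0.077 -0.139 -0.987] shift [-7.2 -8.6 72.4] turn None rows 1.8
```

>>> carry_out(series=[[[-2,-3,20],0],[[-2,-3,20],0],[[-2,-2,18],0],[[0,0,12],0],[[0,0,0],0]])

```text
clock: 5.78
position: [0.417, 0.2712, 0.0485]
ee_rot: [0.068, 0.993, 0.083, 0.044]
contact_force: [-1.7, -0.8, -2.4]
width: 0.085
```

>>> carry_out(series=[[[0,0,0],0],[[0,0,0],0],[[0,0,0],0],[[0,0,0],0],[[0,0,0],0],[[0,0,0],0]], fingers=50, squeeze=70)

```text
clock: 6.28
position: [0.4218, 0.2732, 0.0565]
ee_rot: [0.065, 0.993, 0.081, 0.049]
contact_force: [-0.1, -0.4, -4.6]
width: 0.0614
```

```bash
python3 -c "
from h import *
go([.404,.267,.06],10);now()"
```

```text
t 6.28 pos [0.4218 0.2732 0.0565] az 9.6 zax [ 0.108 -0.121 -0.987] shift [-18.2   3.8  -4.6] turn -0.4 rows 0.5
[ 0.552  0.334  1.929 -0.212  0.86   0.527] F [-0.07 -0.38 -4.56] M [ 0.254  0.298 -0.075] w 0.06143183677273458
```

```bash
python3 -c "
from h import *
grab('wrist','w3.png');go([.404,.267,.06],10);now()"
```

```text
t 6.33 pos [0.4218 0.2733 0.0565] az 9.6 zax [ 0.108 -0.121 -0.987] shift [-18.2   3.9  -4.7] turn -0.4 rows 0.5
[ 0.552  0.334  1.929 -0.212  0.86   0.527] F [ 0.05  0.09 -4.28] M [ 0.291  0.238 -0.056] w 0.06152624709997263
```

View pics/w3.png

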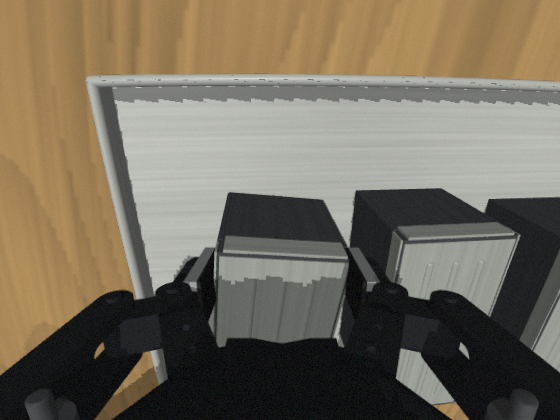

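Tin A is gripped near its end, with the lid's near edge at row 240. I'll lift it a little and weigh it.

>>> carry_out(series=[[[0,0,-10],0],[[0,0,-10],0],[[0,0,-10],0],[[0,0,0],0]])

```text
clock: 6.67
position: [0.4183, 0.2779, 0.0871]
ee_rot: [0.064, 0.994, 0.081, 0.048]
contact_force: [0.6, 0.8, -6.3]
width: 0.0605
```

```bash
python3 -c "
from h import *
go([.404,.267,.06],10);now()
manip.get_image('top');manip.get_image('top');go([.404,.267,.06],10);now()"
```

```text
t 6.67 pos [0.4183 0.2779 0.0871] az 9.6 zax [ 0.106 -0.119 -0.987] shift [-18.2   4.8  26.5] turn -0.4 rows 0.8
[ 0.563  0.296  1.89  -0.197  0.938  0.516] F [ 0.55  0.78 -6.28] M [0.598 0.119 0.065] w 0.06051081051303106
t 6.77 pos [0.4174 0.2771 0.0856] az 9.6 zax [ 0.104 -0.121 -0.987] shift [-17.    4.4  25.1] turn -0.4 rows 0.8
[ 0.562  0.297  1.893 -0.197  0.937  0.516] F [-0.08 -0.28 -6.26] M [ 0.453  0.136 -0.038] w 0.060651917462011984
```

>>> carry_out(series=[[[0,0,0],0],[[0,0,0],0],[[0,0,0],0],[[0,0,0],0]])

```text
clock: 7.1
position: [0.4162, 0.2765, 0.0838]
ee_rot: [0.065, 0.994, 0.081, 0.046]
contact_force: [0.2, 0.1, -5.7]
width: 0.0602
```

```bash
python3 -c "
from h import *
go([.404,.267,.06],10);now()"
```

```text
t 7.1 pos [0.4162 0.2765 0.0838] az 9.6 zax [ 0.101 -0.122 -0.987] shift [-15.4   4.1  23.4] turn -0.4 rows 0.7
[ 0.562  0.299  1.895 -0.197  0.936  0.516] F [ 0.18  0.05 -5.66] M [ 0.466  0.187 -0.031] w 0.06017647322079246
```

Tin A weighs about 5.7–6.3 N and hangs free, so it is the full one (an empty would read 2.7 N). I'll stand it on clear bench in front of the rack, already at the rack's yaw. Then I'll re-grip it with a tilted tool that fits under the upper edge.

```bash
python3 -c "
from h import *
print(plane('w3.png',[(220,240),(345,255)],.075),plane('w3.png',[(220,240),(345,255)],.083))
go([.445,.16,.14],-8)"
```

```text
[[0.38969293 0.29204758 0.075     ]
 [0.44622418 0.29087399 0.075     ]] [[0.39010694 0.29664119 0.083     ]
 [0.44259466 0.29555154 0.083     ]]
t 7.1 pos [0.4162 0.2765 0.0838] az 9.6 zax [ 0.101 -0.122 -0.987] shift [ 13.5 126.1 -38.3] turn 17.6 rows 3.3
```

>>> carry_out(series=[[[0,0,-20],0],[[0,0,-25],0],[[3,18,-15],2.5],[[3,25,0],2.5],[[3,25,0],2.5],[[3,25,0],2.5],[[3,25,0],2.5],[[3,25,0],2.5],[[3,25,0],2.5],[[3,25,0],0]])

```text
clock: 7.93
position: [0.4315, 0.0906, 0.1679]
ee_rot: [0.057, 0.994, -0.075, 0.052]
contact_force: [1.0, -0.4, -6.4]
width: 0.0606
```

```bash
python3 -c "
from h import *
go([.456,.025,.10],-8);now()"
```

```text
t 7.93 pos [0.4315 0.0906 0.1679] az -8.3 zax [ 0.095 -0.122 -0.988] shift [25.9 53.5 77.4] turn -0.3 rows 2.4
[ 0.162  0.094  1.921 -0.156  1.056  0.384] F [ 0.96 -0.37 -6.37] M [ 0.437  0.08  -0.009] w 0.06055209305078477
```

>>> carry_out(series=[[[6,13,18],0],[[6,13,18],0],[[6,13,18],0],[[6,12,18],0],[[2,3,12],0],[[0,1,8],0],[[0,0,0],0]])

```text
clock: 8.52
position: [0.4549, 0.0119, 0.0834]
ee_rot: [0.059, 0.994, -0.078, 0.051]
contact_force: [0.2, 0.1, -6.6]
width: 0.0605
```

```bash
python3 -c "
from h import *
go([.456,.025,.06],-8);now()"
```

```text
t 8.52 pos [0.4549 0.0119 0.0834] az -8.7 zax [ 0.092 -0.125 -0.988] shift [ -3.5 -15.6  21.6] turn -0.7 rows 0.7
[-0.028  0.205  2.039 -0.171  0.809  0.242] F [ 0.19  0.14 -6.59] M [ 0.412  0.157 -0.07 ] w 0.06054090900792326
```

>>> carry_out(series=[[[0,-8,8],0],[[0,-6,6],0],[[0,0,4],0],[[0,0,4],0],[[0,0,3],0],[[0,0,0],0]])

```text
clock: 9.02
position: [0.4617, 0.0265, 0.058]
ee_rot: [0.059, 0.994, -0.077, 0.053]
contact_force: [-2.2, -2.5, -0.6]
width: 0.0605
```

```bash
python3 -c "
from h import *
go([.456,.025,.054],-8);now()"
```

```text
t 9.02 pos [0.4617 0.0265 0.058 ] az -8.5 zax [ 0.097 -0.125 -0.987] shift [-5.8  2.   3.5] turn -0.5 rows 0.2
[ 0.006  0.252  2.06  -0.187  0.742  0.293] F [-2.22 -2.48 -0.56] M [-0.572  0.678 -0.156] w 0.06051310186209169
```

>>> carry_out(series=[[[0,0,3],0],[[0,0,2],0],[[0,0,0],0],[[0,0,0],0]])

```text
clock: 9.35
position: [0.4627, 0.0266, 0.0546]
ee_rot: [0.059, 0.994, -0.077, 0.054]
contact_force: [-1.1, 2.0, 3.2]
width: 0.0607
```

```bash
python3 -c "
from h import *
go([.456,.025,.054],-8);now()"
```

```text
t 9.35 pos [0.4627 0.0266 0.0546] az -8.5 zax [ 0.099 -0.125 -0.987] shift [-6.4  2.5  0.1] turn -0.5 rows 0.2
[ 0.006  0.257  2.064 -0.189  0.73   0.296] F [-1.06  1.99  3.25] M [-0.002  0.721 -0.308] w 0.06068071267616676
```

>>> carry_out(series=[[[0,0,0],0],[[0,0,0],0],[[0,0,0],0]], fingers=85)

```text
clock: 9.6
position: [0.4651, 0.0255, 0.0552]
ee_rot: [0.059, 0.994, -0.076, 0.057]
contact_force: [0.5, 0.5, 0.2]
width: 0.0849
```

```bash
python3 -c "
from h import *
go([.456,.025,.2],-8);now()"
```

```text
t 9.6 pos [0.4651 0.0255 0.0552] az -8.3 zax [ 0.105 -0.126 -0.986] shift [   8.8   17.7 -143.7] turn -0.3 rows 3.6
[ 0.005  0.257  2.063 -0.192  0.726  0.295] F [0.51 0.47 0.19] M [ 0.074  0.056 -0.032] w 0.08494864526612653
```

>>> carry_out(series=[[[0,0,-15],0],[[0,0,-30],0],[[0,0,-41],0],[[0,0,-41],0],[[0,0,-41],0],[[0,0,-41],0],[[0,0,-41],0],[[0,0,-41],0],[[0,0,-41],0],[[0,0,-41],0]])

```text
clock: 10.43
position: [0.4247, 0.0699, 0.4252]
ee_rot: [0.062, 0.994, -0.076, 0.053]
contact_force: [0.3, 1.2, -0.0]
width: 0.0849
```

>>> carry_out(series=[[[0,0,-41],0],[[0,0,-41],0],[[0,0,-41],0],[[0,0,-41],0],[[0,0,-41],0],[[0,30,-20],0],[[-10,35,0],0],[[-20,35,0],0],[[-20,35,0],0],[[-20,35,0],0]])

```text
clock: 11.27
position: [0.3118, -0.0601, 0.6668]
ee_rot: [0.062, 0.993, -0.068, 0.068]
contact_force: [-0.4, -1.1, 0.4]
width: 0.0849
```

```bash
python3 -c "
from h import *
go([-.12,-.38,.70]);now();print(quat(manip.get_state()['ee_rot']).round(2))"
```

```text
t 11.27 pos [ 0.3118 -0.0601  0.6668] az -7.3 zax [ 0.127 -0.132 -0.983] shift [-378.6  380.1  -45.4] turn None rows 13.5
[-0.309 -0.124  0.884 -0.109  2.215 -0.246] F [-0.41 -1.09  0.43] M [-0.005  0.052  0.014] w 0.08487625043997372
[[ 0.98 -0.14  0.13]
 [-0.13 -0.98 -0.13]
 [ 0.14  0.11 -0.98]]
```

>>> carry_out(series=[[[-12,38,0],0],[[-12,38,0],0],[[-12,38,0],0],[[-14,38,0],0],[[-16,38,-3],0],[[-20,35,-5],0],[[-30,28,-5],0],[[-36,18,-5],0],[[-36,18,-5],0],[[-36,18,-5],0]])

```text
clock: 12.1
position: [0.0564, -0.3158, 0.6967]
ee_rot: [0.069, 0.993, -0.068, 0.073]
contact_force: [1.0, -1.2, -0.0]
width: 0.0853
```

```bash
python3 -c "
from h import *
go([-.12,-.38,.70]);now()"
```

```text
t 12.1 pos [ 0.0564 -0.3158  0.6967] az -7.3 zax [ 0.135 -0.148 -0.98 ] shift [-164.4   89.1  -17.6] turn None rows 4.7
[-1.811 -0.093  0.771  0.233  2.337 -1.502] F [ 0.99 -1.18 -0.04] M [ 0.078  0.063 -0.023] w 0.08534011563523693
```

>>> carry_out(series=[[[-30,15,-10],0],[[-30,15,-20],0],[[-10,10,-30],0],[[0,10,-30],0],[[0,10,-30],0],[[0,10,-30],0],[[0,10,-30],0],[[0,10,-30],0],[[0,10,-30],0],[[0,10,-30],0]])

```text
clock: 12.93
position: [-0.074, -0.3155, 0.7832]
ee_rot: [0.079, 0.989, -0.085, 0.088]
contact_force: [0.6, -0.6, 0.1]
width: 0.0849
```

```bash
python3 -c "
from h import *
go([-.12,-.38,.70]);now()"
```

```text
t 12.93 pos [-0.074  -0.3155  0.7832] az -9.1 zax [ 0.162 -0.171 -0.972] shift [-50.3  59.5  84.4] turn None rows 2.9
[-2.299  0.124  0.221  0.593  2.709 -1.575] F [ 0.65 -0.57  0.05] M [0.053 0.061 0.026] w 0.0848556557761528
```

```bash
python3 -c "
from h import *
s=manip.get_state();R=quat(s['ee_rot']);print((R.T@np.array([[0,0,1],[.33,-.94,0],[1,0,0]]).T*30).T.round(1))"
```

```text
[[  5.7   4.2 -29.2]
 [ 14.   25.6   6.4]
 [ 29.1  -5.5   4.8]]
```

>>> carry_out(series=[[[15,15,-20],0],[[15,15,-20],0],[[15,10,-20],0],[[15,10,-20],0],[[10,10,-20],0],[[5,5,-20],0]])

```text
clock: 13.43
position: [-0.0283, -0.3042, 0.7935]
ee_rot: [0.084, 0.987, -0.09, 0.099]
contact_force: [-0.6, 1.3, -1.1]
width: 0.0851
```

```bash
python3 -c "
from h import *
go([-.12,-.38,.70]);now()"
```

```text
t 13.43 pos [-0.0283 -0.3042  0.7935] az -9.5 zax [ 0.18  -0.184 -0.966] shift [-95.7  77.6  87.8] turn None rows 3.8
[-2.223  0.093  0.221  0.652  2.709 -1.43 ] F [-0.58  1.31 -1.12] M [ 0.131  0.052 -0.046] w 0.08507559327048961
```

```bash
python3 -c "
from h import *
go([-.10,-.48,.66]);now()"
```

```text
t 13.43 pos [-0.0283 -0.3042  0.7935] az -9.5 zax [ 0.18  -0.184 -0.966] shift [-68.7 164.7 148.4] turn None rows 5.8
[-2.223  0.093  0.221  0.652  2.709 -1.43 ] F [-0.58  1.31 -1.12] M [ 0.131  0.052 -0.046] w 0.08507559327048961
```

>>> carry_out(series=[[[-12,25,20],0],[[-12,25,20],0],[[-12,25,20],0],[[-12,25,18],0],[[-12,25,15],0],[[-12,25,10],0],[[0,0,-30],0],[[0,0,-30],0],[[0,0,-30],0],[[0,0,-30],0]])

```text
clock: 14.27
position: [-0.1272, -0.421, 0.7458]
ee_rot: [0.088, 0.986, -0.096, 0.107]
contact_force: [0.1, 0.7, 0.5]
width: 0.0851
```

```bash
python3 -c "
from h import *
go([-.12,-.38,.70]);now()"
```

```text
t 14.27 pos [-0.1272 -0.421   0.7458] az -10.0 zax [ 0.194 -0.193 -0.962] shift [-10.5 -48.1  37.6] turn None rows 1.5
[-2.258  0.245  0.222  0.538  2.581 -1.593] F [0.07 0.74 0.49] M [0.095 0.079 0.016] w 0.08514923119579486
```

>>> carry_out(series=[[[-8,35,-35],0],[[-8,35,-35],0],[[-8,35,-35],0],[[-8,35,-35],0],[[-8,35,-35],0],[[-8,35,-35],0]])

```text
clock: 14.77
position: [-0.1931, -0.4689, 0.7418]
ee_rot: [0.152, 0.977, -0.103, 0.106]
contact_force: [0.6, -0.4, 0.2]
width: 0.0851
```

```bash
python3 -c "
from h import *
go([-.12,-.38,.70]);now()"
```

```text
t 14.77 pos [-0.1931 -0.4689  0.7418] az -10.0 zax [ 0.176 -0.318 -0.932] shift [  44.9 -111.5   23.5] turn None rows 3.1
[-2.36   0.282  0.222  0.578  2.447 -1.666] F [ 0.63 -0.37  0.2 ] M [0.087 0.116 0.048] w 0.08514228899979634
```

>>> carry_out(series=[[[0,35,-35],0],[[0,35,-35],0],[[0,35,-35],0],[[0,35,-35],0],[[0,35,-35],0],[[0,35,-35],0],[[0,35,-35],0],[[0,35,-35],0]])

```text
clock: 15.43
position: [-0.2198, -0.5006, 0.7802]
ee_rot: [0.252, 0.956, -0.113, 0.101]
contact_force: [-0.4, 0.3, -0.1]
width: 0.085
```

```bash
python3 -c "
from h import *
go([-.12,-.38,.70]);now()"
```

```text
t 15.43 pos [-0.2198 -0.5006  0.7802] az -9.8 zax [ 0.135 -0.505 -0.853] shift [  55.4 -165.6   21. ] turn None rows 4.4
[-2.443  0.259  0.221  0.676  2.283 -1.661] F [-0.37  0.34 -0.09] M [0.228 0.078 0.037] w 0.0850491833155397
```

>>> carry_out(series=[[[-35,25,-35],0],[[-35,25,-35],0],[[-35,25,-35],0],[[-35,25,-35],0],[[-35,25,-35],0]])

```text
clock: 15.85
position: [-0.3408, -0.4506, 0.7889]
ee_rot: [0.308, 0.941, -0.112, 0.089]
contact_force: [0.5, -0.5, -0.7]
width: 0.0846
```

```bash
python3 -c "
from h import *
go([-.12,-.38,.70]);now()"
```

```text
t 15.85 pos [-0.3408 -0.4506  0.7889] az -9.3 zax [ 0.098 -0.599 -0.795] shift [ 179.7 -163.8   50.1] turn None rows 6.2
[-2.746  0.288  0.221  0.858  2.247 -1.825] F [ 0.46 -0.46 -0.66] M [ 0.265  0.033 -0.013] w 0.08462159746079208
```

```bash
python3 -c "
from h import *
a=grab('scene','s2.png')"
```

```text
(no output)
```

View pics/s2.png

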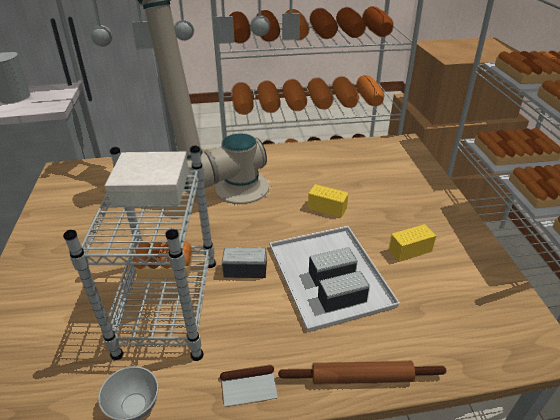

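The scene view shows tin A standing flat on the bench at (245,262), with both other tins on the tray. Before I extend backwards, I check the clearance to the background.

```bash
python3 -c "
from h import *
print(plane('s2.png',[(85,88),(75,115)],0.0),plane('s2.png',[(85,88),(75,115)],.3),plane('s2.png',[(150,140)],-.5))
go([-.48,-.36,.66]);s=manip.get_state();print((quat(s['ee_rot']).T@np.array([-.75,-.2,.63])*40).round(1))"
```

```text
[[-1.14985947 -0.83733446  0.        ]
 [-0.78675518 -0.8157127   0.        ]] [[-0.38782453 -0.60894421  0.3       ]
 [-0.13017097 -0.59360172  0.3       ]] [[-1.37280445 -0.55892282 -0.5       ]]
t 15.9 pos [-0.3457 -0.4493  0.7866] az -9.7 zax [ 0.097 -0.597 -0.797] shift [-173.4 -103.8   34.6] turn None rows 5.1
[-21.4  28.5 -18.2]
```

```bash
python3 -c "
from h import *
go([-.43,-.50,.66]);now();s=manip.get_state();print((quat(s['ee_rot']).T@np.array([-.7,-.3,.6])*40).round(1))"
```

```text
t 15.9 pos [-0.3457 -0.4493  0.7866] az -9.7 zax [ 0.097 -0.597 -0.797] shift [-102.6   -7.5  122.9] turn None rows 4.0
[-2.751  0.291  0.223  0.855  2.247 -1.826] F [-1.63  0.4  -2.78] M [ 0.301  0.087 -0.038] w 0.08453294296489378
[-19.1  30.4 -14.7]
```

>>> carry_out(series=[[[-15,-8,25],0],[[-15,-8,25],0],[[-15,-8,25],0],[[-15,-8,25],0],[[-15,-8,25],0],[[-22,28,-12],0],[[-22,28,-12],0],[[-22,28,-12],0]])

```text
clock: 16.57
position: [-0.4767, -0.5045, 0.6645]
ee_rot: [0.287, 0.94, -0.135, 0.123]
contact_force: [-2.3, -1.9, 2.8]
width: 0.0847
```

```bash
python3 -c "
from h import *
go([-.43,-.50,.66]);now();s=manip.get_state();print((quat(s['ee_rot']).T@np.array([-.7,-.3,.6])*40).round(1))"
```

```text
t 16.57 pos [-0.4767 -0.5045  0.6645] az -11.1 zax [ 0.154 -0.573 -0.805] shift [ 41.4 -21.    8.2] turn None rows 1.2
[-2.749  0.424  0.383  0.747  2.095 -1.999] F [-2.34 -1.86  2.76] M [ 0.163  0.14  -0.077] w 0.08471263948930306
[-16.5  30.8 -16.8]
```

>>> carry_out(series=[[[-17,31,-17],0],[[-17,31,-17],0],[[-17,31,-17],0],[[-17,31,-17],0],[[-17,31,-17],0],[[-17,31,-17],0]])

```text
clock: 17.07
position: [-0.5688, -0.5231, 0.6751]
ee_rot: [0.35, 0.919, -0.153, 0.099]
contact_force: [-0.4, -0.5, 0.6]
width: 0.0848
```

```bash
python3 -c "
from h import *
go([-.43,-.50,.66]);now();s=manip.get_state();print((quat(s['ee_rot']).T@np.array([-.8,-.1,.5])*40).round(1))"
```

```text
t 17.07 pos [-0.5688 -0.5231  0.6751] az -12.8 zax [ 0.075 -0.673 -0.736] shift [120.4 -74.3   6. ] turn None rows 3.5
[-2.811  0.535  0.22   0.823  2.02  -1.968] F [-0.35 -0.51  0.59] M [0.355 0.002 0.033] w 0.08477084679203224
[-23.2  26.3 -14.4]
```

>>> carry_out(series=[[[-20,30,-8],0],[[-20,30,-8],0],[[-20,30,-8],0],[[-20,30,-8],0],[[-20,30,-8],0]])

```text
clock: 17.48
position: [-0.6348, -0.5346, 0.6912]
ee_rot: [0.412, 0.896, -0.161, 0.054]
contact_force: [0.8, 1.2, -0.0]
width: 0.0848
```

```bash
python3 -c "
from h import *
go([-.43,-.50,.66]);now();s=manip.get_state();print((quat(s['ee_rot']).T@np.array([-.8,-.1,.5])*40).round(1))"
```

```text
t 17.48 pos [-0.6348 -0.5346  0.6912] az -14.5 zax [-0.036 -0.754 -0.655] shift [ 177.5 -111.5  -13. ] turn None rows 5.3
[-2.849  0.555  0.22   0.839  1.866 -2.025] F [ 0.83  1.2  -0.  ] M [ 0.353 -0.046  0.05 ] w 0.08478852470055008
[-24.6  27.5  -8.9]
```

```bash
python3 -c "
from h import *
go([-.05,-.53,.66]);s=manip.get_state();R=quat(s['ee_rot']);print(R.round(2)); print((R.T@np.array([.35,.22,0])*1e3).round())"
```

```text
t 17.48 pos [-0.6348 -0.5346  0.6912] az -14.5 zax [-0.036 -0.754 -0.655] shift [ 543.  -219.3   -4.1] turn None rows 14.6
[[ 0.94 -0.33 -0.04]
 [-0.24 -0.61 -0.75]
 [ 0.23  0.72 -0.66]]
[ 276. -250. -179.]
```

>>> carry_out(series=[[[37,-12,0],-2.5],[[39,-13,0],-2.5],[[39,-13,0],-2.5],[[39,-13,0],-2.5],[[39,-11,0],-2.5],[[39,-11,0],-1.5],[[39,-10,0],0],[[39,-10,0],0],[[39,-10,0],0],[[39,-10,0],0]])

```text
clock: 18.32
position: [-0.2477, -0.5135, 0.6507]
ee_rot: [0.43, 0.901, -0.047, -0.034]
contact_force: [-0.3, -0.5, 0.3]
width: 0.0852
```

```bash
python3 -c "
from h import *
go([.05,-.50,.68]);now();go([.35,-.3,.66]);s=manip.get_state();R=quat(s['ee_rot']);print(R.round(2))"
```

```text
t 18.32 pos [-0.2477 -0.5135  0.6507] az -6.6 zax [-0.102 -0.771 -0.629] shift [293.5  -2.4 -59.1] turn None rows 7.5
[-2.53  -0.162  1.301  0.626  1.355 -2.351] F [-0.34 -0.55  0.31] M [ 0.334 -0.089  0.005] w 0.08520660095893053
t 18.32 pos [-0.2477 -0.5135  0.6507] az -6.6 zax [-0.102 -0.771 -0.629] shift [ 569.  -160.1 -231.3] turn None rows 15.9
[[ 0.99 -0.06 -0.1 ]
 [-0.11 -0.63 -0.77]
 [-0.02  0.78 -0.63]]
```

>>> carry_out(series=[[[38,0,-8],0],[[39,0,-8],0],[[39,0,-8],0],[[39,0,-8],0],[[39,0,-8],0],[[39,0,-8],0],[[39,0,-8],0],[[36,-10,-12],0],[[30,-20,-18],0],[[30,-20,-18],0]])

```text
clock: 19.15
position: [0.0877, -0.4386, 0.6942]
ee_rot: [0.458, 0.887, -0.045, -0.047]
contact_force: [0.9, -1.2, -0.0]
width: 0.0849
```

```bash
python3 -c "
from h import *
go([.40,-.2,.62]);now();go([.47,.12,.25]);s=manip.get_state();R=quat(s['ee_rot']);print(R.round(2))"
```

```text
t 19.15 pos [ 0.0877 -0.4386  0.6942] az -7.1 zax [-0.124 -0.807 -0.577] shift [ 283.3 -210.  -188.6] turn None rows 10.0
[-1.188 -0.332  1.343 -0.45   1.278 -1.153] F [ 0.89 -1.19 -0.04] M [ 0.352 -0.1   -0.004] w 0.08488819663856129
t 19.15 pos [ 0.0877 -0.4386  0.6942] az -7.1 zax [-0.124 -0.807 -0.577] shift [ 328.6 -699.2 -242.1] turn None rows 20.2
[[ 0.99 -0.04 -0.12]
 [-0.12 -0.58 -0.81]
 [-0.04  0.82 -0.58]]
```

>>> carry_out(series=[[[28,-21,-19],0],[[28,-21,-19],0],[[28,-21,-19],0],[[28,-21,-19],0],[[28,-21,-19],0],[[28,-21,-19],0],[[28,-21,-19],0],[[28,-21,-19],0],[[28,-21,-19],0],[[28,-21,-19],0]])

```text
clock: 19.98
position: [0.3556, -0.2046, 0.6581]
ee_rot: [0.469, 0.882, -0.048, -0.012]
contact_force: [-0.5, -1.0, 1.1]
width: 0.085
```

```bash
python3 -c "
from h import *
now();go([.47,.14,.22]);s=manip.get_state();R=quat(s['ee_rot']);print(R.round(2))"
```

```text
[ 0.071 -0.046  1.246 -1.043  1.895 -0.208] F [-0.46 -0.98  1.06] M [ 0.352 -0.014  0.047] w 0.08499656449524938
t 19.98 pos [ 0.3556 -0.2046  0.6581] az -5.5 zax [-0.065 -0.826 -0.56 ] shift [  70.3 -562.7  -46.6] turn None rows 14.2
[[ 1.   -0.07 -0.07]
 [-0.1  -0.56 -0.83]
 [ 0.02  0.83 -0.56]]
```

>>> carry_out(series=[[[5,-40,-3],0],[[5,-40,-3],0],[[5,-40,-3],0],[[5,-40,-3],0],[[5,-40,-3],0],[[5,-40,-3],0],[[5,-40,-3],0],[[5,-40,-3],0],[[5,-40,-3],0],[[5,-40,-3],0]])

```text
clock: 20.82
position: [0.4516, 0.0532, 0.3616]
ee_rot: [0.452, 0.89, -0.051, 0.03]
contact_force: [-0.5, -0.7, 0.5]
width: 0.0847
```

```bash
python3 -c "
from h import *
now();go([.47,.14,.18]);s=manip.get_state();R=quat(s['ee_rot']);print(R.round(2))"
```

```text
[ 0.536  0.276  1.553 -0.802  1.815  0.656] F [-0.54 -0.7   0.5 ] M [ 0.329 -0.002 -0.029] w 0.08472065044695806
t 20.82 pos [0.4516 0.0532 0.3616] az -3.6 zax [ 0.007 -0.807 -0.59 ] shift [  -5.2 -198.6   37.2] turn None rows 5.1
[[ 0.99 -0.12  0.01]
 [-0.06 -0.59 -0.81]
 [ 0.1   0.8  -0.59]]
```

>>> carry_out(series=[[[0,-30,5],-2.5],[[0,-30,5],-2.5],[[0,-30,6],-2],[[0,-30,6],0],[[0,-25,5],0],[[0,-12,3],0],[[0,0,0],0]])

```text
clock: 21.4
position: [0.468, 0.1348, 0.216]
ee_rot: [0.434, 0.901, 0.009, 0.018]
contact_force: [0.3, -0.5, 0.1]
width: 0.0848
```

```bash
python3 -c "
from h import *
now();go([.47,.14,.18]);s=manip.get_state();R=quat(s['ee_rot']);print(R.round(3));grab('wrist','w4.png')"
```

```text
[ 0.634  0.456  1.629 -0.714  1.641  0.785] F [ 0.28 -0.48  0.13] M [0.348 0.014 0.033] w 0.08484925376188301
t 21.4 pos [0.468  0.1348 0.216 ] az 1.8 zax [ 0.04  -0.782 -0.622] shift [  1.3 -31.4  18.4] turn None rows 0.9
[[ 0.999  0.001  0.04 ]
 [ 0.032 -0.622 -0.782]
 [ 0.024  0.783 -0.622]]
```

View pics/w4.png

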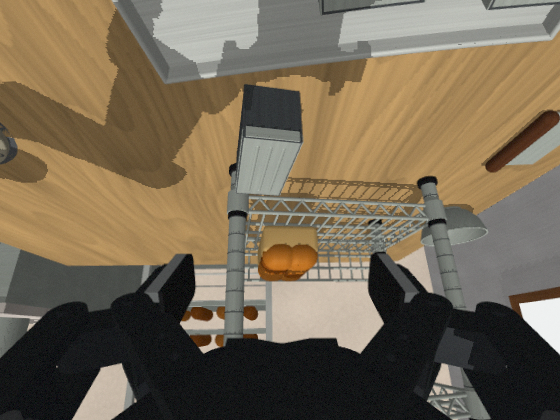

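The wrist view shows tin A from its near end: lid near edge (245,126)–(302,133), far edge (240,190)–(282,194). Behind it are the rack's front posts and lower shelf, with the brown loaf on the left at (288,255).

```bash
python3 - <<'E'
from h import *
f='w4.png'
p=plane(f,[(245,126),(302,133),(282,194),(240,190)],.070);print(p.round(4)); c=p.mean(0);l=(p[2]+p[3]-p[0]-p[1]);print(c,np.degrees(np.arctan2(l[1],l[0])),np.linalg.norm(l)/2)
print('bottom near',plane(f,[(246,86),(301,92)],0).round(4))
print('shelf front',plane(f,[(250,198),(425,212)],.08).round(4),'post bases',plane(f,[(233,168),(428,182)],0).round(4))
print('loaf base',plane(f,[(265,228),(317,232)],.08).round(4))
E
```

```text
[[ 0.4391  0.0621  0.07  ]
 [ 0.4942  0.0514  0.07  ]
 [ 0.4791 -0.0865  0.07  ]
 [ 0.4214 -0.0728  0.07  ]]
[ 0.45843156 -0.01146208  0.07      ] -96.84860076224453 0.1373701943124742
bottom near [[0.4368 0.0431 0.    ]
 [0.4984 0.0346 0.    ]]
shelf front [[ 0.4348 -0.0774  0.08  ]
 [ 0.7094 -0.136   0.08  ]] post bases [[ 0.4021 -0.132   0.    ]
 [ 0.7572 -0.1849  0.    ]]
loaf base [[ 0.4529 -0.2024  0.08  ]
 [ 0.5485 -0.2288  0.08  ]]
```

```bash
python3 -c "
from h import *
go([.459,.045,.09])"
```

```text
t 21.45 pos [0.4683 0.1344 0.2174] az 1.8 zax [ 0.04  -0.782 -0.622] shift [-15.3 -44.2 148.8] turn None rows 3.9
```

>>> carry_out(series=[[[-2,-9,32],0],[[-2,-9,32],0],[[-2,-9,30],0],[[-2,-9,24],0],[[-2,-6,18],0],[[0,0,0],0]])

```text
clock: 21.95
position: [0.4747, 0.053, 0.1097]
ee_rot: [0.427, 0.904, 0.003, 0.034]
contact_force: [-0.8, -0.4, -0.7]
width: 0.0849
```

```bash
python3 -c "
from h import *
now();go([.459,.009,.040])"
```

```text
[ 0.513  0.512  1.863 -0.808  1.336  0.941] F [-0.8  -0.39 -0.69] M [ 0.358  0.062 -0.008] w 0.08486196266293636
t 21.95 pos [0.4747 0.053  0.1097] az 2.0 zax [ 0.064 -0.771 -0.634] shift [-21.3 -25.4  77.1] turn None rows 2.1
```

>>> carry_out(series=[[[-8,-9,24],0],[[-8,-8,22],0],[[-6,-6,18],0],[[-3,-3,12],0],[[0,0,0],0]])

```text
clock: 22.37
position: [0.4662, 0.0111, 0.0495]
ee_rot: [0.422, 0.905, -0.002, 0.047]
contact_force: [0.2, -0.6, 0.6]
width: 0.0848
```

```bash
python3 -c "
from h import *
now();go([.459,.009,.040]);print(quat(manip.get_state()['ee_rot']).round(3))"
```

```text
[ 0.454  0.567  1.994 -0.905  1.168  1.088] F [ 0.18 -0.63  0.57] M [ 0.36   0.021 -0.025] w 0.08479711816541079
t 22.37 pos [0.4662 0.0111 0.0495] az 2.1 zax [ 0.083 -0.765 -0.639] shift [-8.1 -5.6  7.1] turn None rows 0.3
[[ 0.996 -0.042  0.083]
 [ 0.037 -0.644 -0.765]
 [ 0.086  0.764 -0.639]]
```

>>> carry_out(series=[[[-5,-4,8],-3.2],[[-6,0,0],-3.2],[[-8,0,0],0],[[-8,0,0],0],[[-6,0,0],0],[[0,0,0],0]])

```text
clock: 22.87
position: [0.4444, 0.0092, 0.05]
ee_rot: [0.42, 0.905, 0.046, 0.036]
contact_force: [0.1, 0.1, 0.4]
width: 0.0852
```

```bash
python3 -c "
from h import *
now();go([.459,.009,.040]);print(quat(manip.get_state()['ee_rot']).round(3));grab('wrist','w5.png')"
```

```text
[ 0.472  0.542  2.054 -0.921  1.137  1.036] F [0.11 0.06 0.43] M [ 0.341  0.015 -0.065] w 0.08519537944996272
t 22.87 pos [0.4444 0.0092 0.05  ] az 6.6 zax [ 0.104 -0.758 -0.644] shift [14.2 -6.8  8.1] turn None rows 0.4
[[ 0.993  0.053  0.104]
 [ 0.114 -0.642 -0.758]
 [ 0.027  0.765 -0.644]]
```

View pics/w5.png

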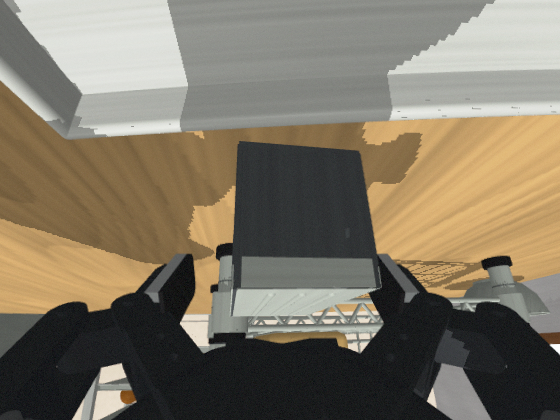

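The tin's near end is in view between the fingers, with the +x finger just about at its side. I check its angle.

```bash
python3 - <<'E'
from h import *
p=plane('w5.png',[(238,142),(360,152)],0);u=p[1]-p[0];print(p,np.degrees(np.arctan2(u[1],u[0])),np.linalg.norm(u))
p=plane('w5.png',[(233,290),(380,287)],.068);u=p[1]-p[0];print(p,np.degrees(np.arctan2(u[1],u[0])),np.linalg.norm(u))
E
```

```text
[[ 4.20231543e-01  4.27152603e-02 -1.38777878e-17]
 [ 4.83112134e-01  3.93322966e-02  0.00000000e+00]] -3.0795330030826946 0.06297152685747967
[[0.42009804 0.02920533 0.068     ]
 [0.48509835 0.03287143 0.068     ]] 3.228138640953376 0.06510361402249919
```

>>> carry_out(series=[[[-8,0,0],0],[[-8,0,0],0],[[-8,0,0],0],[[0,0,0],0]])

```text
clock: 23.25
position: [0.4218, 0.0078, 0.0502]
ee_rot: [0.419, 0.906, 0.046, 0.04]
contact_force: [-0.7, 0.2, -0.3]
width: 0.0844
```

```bash
python3 -c "
from h import *
now();go([.459,.009,.040]);print(quat(manip.get_state()['ee_rot']).round(3));a=grab('wrist','w6.png')
g=cv2.cvtColor(a,cv2.COLOR_BGR2GRAY);m=((g<62)).astype('uint8');m[285:]=0
cs=max(cv2.findContours(m,0,1)[0],key=cv2.contourArea);q=cv2.approxPolyDP(cs,6,True)[:,0];print(q.tolist())"
```

```text
[ 0.492  0.525  2.102 -0.923  1.122  1.075] F [-0.71  0.16 -0.28] M [0.365 0.053 0.023] w 0.0844274667925065
t 23.25 pos [0.4218 0.0078 0.0502] az 6.7 zax [ 0.111 -0.756 -0.645] shift [36.8 -6.6  9.8] turn None rows 1.0
[[ 0.993  0.051  0.111]
 [ 0.117 -0.644 -0.756]
 [ 0.033  0.763 -0.645]]
[[357, 148], [239, 153], [235, 273], [241, 260], [370, 255], [376, 284], [378, 263], [383, 283], [399, 284], [376, 253]]
```

>>> carry_out(series=[[[4,-5,5],0],[[5,-5,5],0],[[2,-1,1],0],[[0,0,0],0]])

```text
clock: 23.63
position: [0.4334, 0.007, 0.0333]
ee_rot: [0.42, 0.905, 0.046, 0.038]
contact_force: [-0.0, -0.3, 0.4]
width: 0.0851
```

```bash
python3 -c "
from h import *
now();go([.43,.008,.040]);print(quat(manip.get_state()['ee_rot']).round(3));print(plane('w6.png',[(239,153),(357,148)],0))"
```

```text
[ 0.479  0.565  2.091 -0.942  1.103  1.095] F [-0.04 -0.33  0.44] M [ 0.367  0.087 -0.02 ] w 0.0850786338129813
t 23.63 pos [0.4334 0.007  0.0333] az 6.6 zax [ 0.108 -0.758 -0.644] shift [-3.   4.3 -5.5] turn None rows 0.2
[[ 0.993  0.051  0.108]
 [ 0.115 -0.642 -0.758]
 [ 0.03   0.765 -0.644]]
[[0.39814601 0.03221833 0.        ]
 [0.45813142 0.04087892 0.        ]]
```

The tin's end edge is at azimuth 8.2° against 6.6° for the jaws, and it is centred. I close the gripper.

>>> carry_out(series=[[[0,0,0],0],[[0,0,0],0],[[0,0,0],0],[[0,0,0],0],[[0,0,0],0],[[0,0,0],0]], fingers=50, squeeze=80)

```text
clock: 24.13
position: [0.4333, 0.0063, 0.0329]
ee_rot: [0.421, 0.905, 0.046, 0.037]
contact_force: [0.2, -1.0, 0.1]
width: 0.0611
```

```bash
python3 -c "
from h import *
now();go([.43,.008,.20]);print(quat(manip.get_state()['ee_rot']).round(3))"
```

```text
[ 0.478  0.567  2.09  -0.941  1.105  1.094] F [ 0.23 -0.96  0.11] M [ 0.328  0.141 -0.087] w 0.06106264997803346
t 24.13 pos [0.4333 0.0063 0.0329] az 6.5 zax [ 0.105 -0.759 -0.643] shift [   1.6  126.7 -109. ] turn None rows 4.2
[[ 0.993  0.052  0.105]
 [ 0.113 -0.641 -0.759]
 [ 0.028  0.766 -0.643]]
```

```bash
cat >> h.py <<'E'
RG=np.array([[.993,.052,.105],[.113,-.641,-.759],[.028,.766,-.643]])
EX=np.array([-.135,-.991,0]);EY=np.array([.991,-.135,0]);O=np.array([.568,-.182,0])
def tin(az0=-82.0):
    """tin axes from tool rotation since grip"""
    s=manip.get_state();D=quat(s['ee_rot'])@RG.T
    a=np.radians(az0);t=D@[np.cos(a),np.sin(a),0];u=D@[0,0,1];n=D@[-np.sin(a),np.cos(a),0]
    p=np.array(s['position']);print('tin az',np.degrees(np.arctan2(t[1],t[0])).round(1),'pitch(nose up)',np.degrees(t[2]).round(1),'roll',np.degrees(n[2]).round(1),'TCP in rack',((p-O)@EX*1e3).round(),((p-O)@EY*1e3).round(),(p[2]*1e3).round(),'F',s['contact_force'].round(1))
E
sed -i 's/^RG=.*/RG=np.array([[.993,.052,.105],[.113,-.641,-.759],[.028,.766,-.643]])/' h.py
```

>>> carry_out(series=[[[0,10,-9],0],[[0,20,-17],0],[[0,25,-21],0],[[0,25,-21],0],[[0,25,-21],0],[[0,15,-13],0],[[0,0,0],0]])

```text
clock: 24.72
position: [0.426, 0.011, 0.1835]
ee_rot: [0.408, 0.911, 0.047, 0.032]
contact_force: [0.1, 0.4, -5.8]
width: 0.0611
```

```bash
python3 -c "
from h import *
now();tin();go(O+EY*.07-EX*.18+[0,0,.19])"
```

```text
[ 0.478  0.302  1.95  -0.803  1.348  0.752] F [ 0.13  0.42 -5.77] M [1.36  0.109 0.106] w 0.06106128523955009
tin az -82.1 pitch(nose up) -1.7 roll -0.4 TCP in rack -172.0 -167.0 183.0 F [ 0.1  0.4 -5.8]
t 24.72 pos [0.426  0.011  0.1835] az 6.4 zax [ 0.096 -0.74  -0.665] shift [231.6  34.7  36.2] turn None rows 5.9
```

>>> carry_out(series=[[[20,-3,2],0],[[30,3,4],0],[[32,4,4],0],[[32,4,4],0],[[32,4,4],0],[[32,4,4],0],[[32,4,4],0],[[25,3,3],0],[[10,0,0],0],[[0,0,0],0]])

```text
clock: 25.55
position: [0.6713, 0.0053, 0.1483]
ee_rot: [0.391, 0.919, 0.051, 0.017]
contact_force: [-0.4, 0.4, -6.6]
width: 0.0611
```

```bash
python3 -c "
from h import *
now();tin();go(O+EY*.08-EX*.18+[0,0,.17]);print(quat(manip.get_state()['ee_rot']).round(3))"
```

```text
[ 0.292  0.599  1.474 -0.809  1.357  0.484] F [-0.44  0.35 -6.59] M [1.381 0.116 0.027] w 0.061119176216565416
tin az -82.4 pitch(nose up) -3.9 roll -2.0 TCP in rack -200.0 77.0 148.0 F [-0.4  0.4 -6.6]
t 25.55 pos [0.6713 0.0053 0.1483] az 6.1 zax [ 0.071 -0.717 -0.693] shift [-2.  29.2 -0.9] turn None rows 0.7
[[ 0.994  0.08   0.071]
 [ 0.106 -0.689 -0.717]
 [-0.008  0.721 -0.693]]
```

>>> carry_out(series=[[[-2,10,-10],2.5],[[-3,14,13],2.5],[[-4,15,15],0],[[-4,15,15],0],[[-4,15,15],0],[[0,0,0],0]])

```text
clock: 26.05
position: [0.6459, -0.0757, 0.141]
ee_rot: [0.384, 0.923, 0.013, 0.02]
contact_force: [-0.7, -0.7, -5.4]
width: 0.0611
```

```bash
python3 -c "
from h import *
now();tin();go(O+EY*.075+EX*.03+[0,0,.15]);print(quat(manip.get_state()['ee_rot']).round(3))"
```

```text
[ 0.176  0.548  1.588 -0.837  1.255  0.527] F [-0.73 -0.75 -5.37] M [ 1.278  0.116 -0.063] w 0.061130681767925736
tin az -86.2 pitch(nose up) -4.8 roll 0.1 TCP in rack -116.0 63.0 141.0 F [-0.7 -0.7 -5.4]
t 26.05 pos [ 0.6459 -0.0757  0.141 ] az 2.2 zax [ 0.046 -0.709 -0.704] shift [-13.  109.3  96.9] turn None rows 3.7
[[ 0.999  0.008  0.046]
 [ 0.038 -0.705 -0.709]
 [ 0.027  0.71  -0.704]]
```

>>> carry_out(series=[[[-1,18,14],1.5],[[-2,20,18],1.5],[[-2,20,18],0],[[-2,20,18],0],[[-2,15,14],0],[[-1,8,8],0],[[0,0,0],0]])

```text
clock: 26.63
position: [0.6198, -0.2091, 0.1273]
ee_rot: [0.375, 0.927, -0.01, 0.016]
contact_force: [-0.1, 0.6, -5.8]
width: 0.0612
```

```bash
python3 -c "
from h import *
now();tin();go(O+EY*.075+EX*.03+[0,0,.13]);print(quat(manip.get_state()['ee_rot']).round(3));grab('wrist','w7.png')"
```

```text
[-0.041  0.508  1.697 -0.901  1.087  0.484] F [-0.08  0.59 -5.79] M [1.244 0.038 0.015] w 0.061185941602826865
tin az -88.7 pitch(nose up) -5.9 roll 0.6 TCP in rack 20.0 55.0 127.0 F [-0.1  0.6 -5.8]
t 26.63 pos [ 0.6198 -0.2091  0.1273] az -0.4 zax [ 0.021 -0.695 -0.718] shift [18.7 10.5  7.3] turn None rows 0.6
[[ 0.999 -0.03   0.021]
 [-0.007 -0.719 -0.695]
 [ 0.036  0.695 -0.718]]
```

View pics/w7.png

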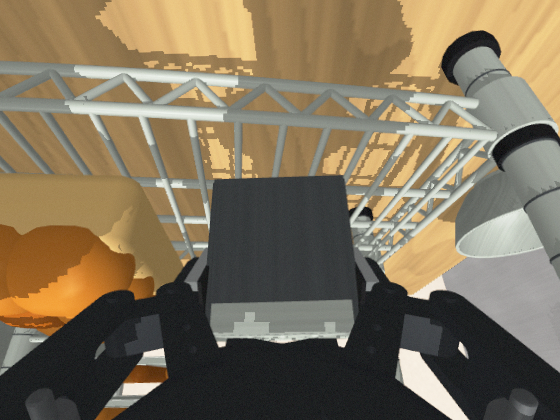

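The shelf is clear ahead. The loaf is on the left, with its edge at about (140–190,180–260) near the left finger. I shift the tin 30 mm away from it before setting it down.

>>> carry_out(series=[[[5,6,-6],0],[[12,3,-2],0],[[12,3,0],0],[[6,2,0],0],[[0,0,0],0]])

```text
clock: 27.1
position: [0.6555, -0.2056, 0.1417]
ee_rot: [0.372, 0.928, -0.007, 0.015]
contact_force: [0.9, 0.6, -6.3]
width: 0.0613
```

```bash
python3 -c "
from h import *
now();tin();go(O+EY*.085+EX*.03+[0,0,.125])"
```

```text
[-0.036  0.533  1.595 -0.863  1.135  0.412] F [ 0.9   0.57 -6.32] M [ 1.273 -0.034  0.016] w 0.061288329534788716
tin az -88.4 pitch(nose up) -6.3 roll 0.4 TCP in rack 12.0 90.0 142.0 F [ 0.9  0.6 -6.3]
t 27.1 pos [ 0.6555 -0.2056  0.1417] az -0.1 zax [ 0.022 -0.69  -0.723] shift [-7.8  1.4 24.1] turn None rows 0.6
```

>>> carry_out(series=[[[0,-3,4],0],[[0,-3,4],0],[[0,-3,3],0],[[0,-2,2],0],[[0,0,0],0]])

```text
clock: 27.52
position: [0.656, -0.2037, 0.1237]
ee_rot: [0.372, 0.928, -0.005, 0.015]
contact_force: [0.7, 1.3, -2.4]
width: 0.0611
```

```bash
python3 -c "
from h import *
now();tin()"
```

```text
[-0.033  0.552  1.613 -0.878  1.112  0.443] F [ 0.74  1.26 -2.36] M [ 0.612 -0.002  0.126] w 0.061124669805743465
tin az -88.2 pitch(nose up) -6.3 roll 0.4 TCP in rack 10.0 90.0 124.0 F [ 0.7  1.3 -2.4]
```

>>> carry_out(series=[[[0,0,0],0],[[0,-2,2],0],[[0,-2,2],0],[[0,-2,2],0],[[0,-2,2],0],[[0,0,0],0]], squeeze=25)

```text
clock: 28.02
position: [0.657, -0.2063, 0.1223]
ee_rot: [0.38, 0.925, -0.006, 0.017]
contact_force: [-0.1, -1.0, -3.2]
width: 0.0614
```

```bash
python3 -c "
from h import *
now();tin()"
```

```text
[-0.03   0.558  1.618 -0.899  1.11   0.465] F [-0.11 -0.98 -3.18] M [ 0.592  0.122 -0.091] w 0.061376430616187166
tin az -88.2 pitch(nose up) -5.3 roll 0.6 TCP in rack 12.0 92.0 122.0 F [-0.1 -1.  -3.2]
```

>>> carry_out(series=[[[0,-3,3],0],[[0,-4,4],0],[[0,-4,4],0],[[0,-4,4],0],[[0,0,0],0]])

```text
clock: 28.43
position: [0.6601, -0.2073, 0.1124]
ee_rot: [0.386, 0.922, -0.007, 0.021]
contact_force: [-0.6, 0.0, -7.8]
width: 0.0608
```

```bash
python3 -c "
from h import *
now();tin()"
```

```text
[-0.026  0.575  1.628 -0.926  1.097  0.504] F [-0.63  0.02 -7.82] M [1.34  0.009 0.011] w 0.06084876984412637
tin az -88.1 pitch(nose up) -4.5 roll 1.1 TCP in rack 13.0 95.0 112.0 F [-0.6  0.  -7.8]
```

>>> carry_out(series=[[[0,0,0],0],[[0,0,0],0]])

```text
clock: 28.6
position: [0.6603, -0.2069, 0.1121]
ee_rot: [0.386, 0.922, -0.007, 0.022]
contact_force: [-1.5, 2.3, 4.0]
width: 0.0612
```

```bash
python3 -c "
from h import *
now();tin();a=grab('wrist','w8.png');grab('scene','s3.png')
b=cv2.imread('pics/s3.png')[180:380,60:330];cv2.imwrite('pics/v8.png',np.vstack([cv2.resize(a,(400,300)),cv2.resize(b,(400,296))]))"
```

```text
[-0.026  0.574  1.629 -0.926  1.096  0.504] F [-1.48  2.31  4.02] M [ 0.534  0.455 -0.253] w 0.06121687595469411
tin az -88.1 pitch(nose up) -4.6 roll 1.1 TCP in rack 12.0 95.0 112.0 F [-1.5  2.3  4. ]
```

View pics/v8.png

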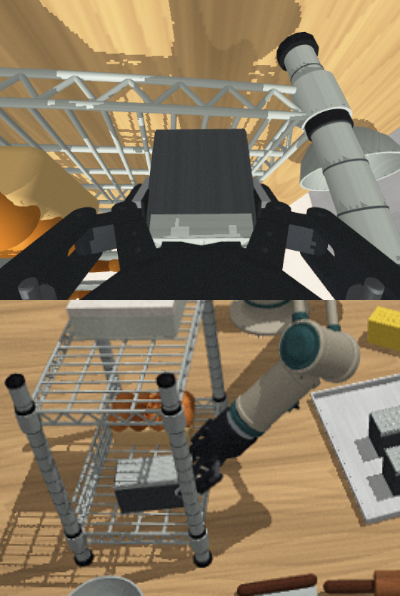

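Fz is now +4 N and the TCP is at 112 mm, so the tin stands flat on the shelf. The scene view shows it inside the rack, with the loaf untouched behind. I release it.

>>> carry_out(series=[[[0,0,0],0],[[0,0,0],0],[[0,0,0],0]], fingers=80)

```text
clock: 28.95
position: [0.6607, -0.2082, 0.111]
ee_rot: [0.386, 0.922, -0.007, 0.022]
contact_force: [0.9, 0.6, 0.2]
width: 0.0799
```

>>> carry_out(series=[[[0,0,-12],0],[[0,0,-25],0],[[0,0,-30],0],[[0,0,-25],0],[[0,0,-10],0],[[0,0,0],0]])

```text
clock: 29.45
position: [0.6562, -0.1334, 0.1847]
ee_rot: [0.386, 0.922, -0.008, 0.019]
contact_force: [-0.1, 0.5, -0.5]
width: 0.0799
```

```bash
python3 -c "
from h import *
now();tin();grab('wrist','w9.png')"
```

```text
[ 0.087  0.51   1.536 -0.839  1.275  0.437] F [-0.14  0.54 -0.51] M [ 0.312 -0.008  0.015] w 0.07988014852913625
tin az -88.3 pitch(nose up) -4.6 roll 0.9 TCP in rack -60.0 81.0 185.0 F [-0.1  0.5 -0.5]
```

View pics/w9.png

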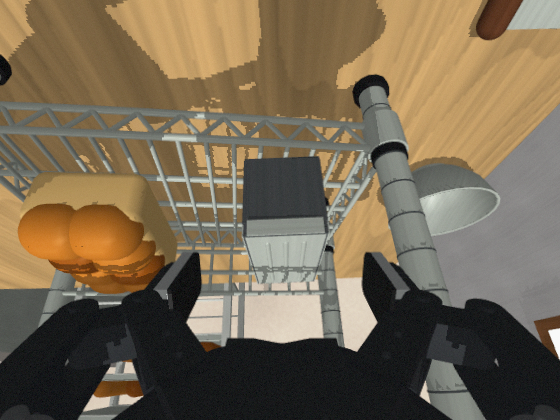

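The tin stands on the shelf: near face (249,162)–(319,157) at the bottom, lid edge (243,222)–(326,218), far lid edge about (255,284)–(318,281). The loaf is well to the left. I measure its yaw.

```bash
python3 - <<'E'
from h import *
def r(p): return np.c_[(p-O)@EX,(p-O)@EY].round(4)
for px,z in [([(249,162),(319,157)],.08),([(243,221),(326,217)],.148),([(255,284),(318,281)],.15)]:
    p=plane('w9.png',px,z);u=p[1]-p[0];print(r(p).tolist(),np.degrees(np.arctan2(u[1],u[0])),np.linalg.norm(u))
print('shelf front edge',r(plane('w9.png',[(150,135),(350,145)],.08)))
print('loaf far side base',r(plane('w9.png',[(145,180),(172,235)],.09)))
a=cv2.imread('pics/w9.png');g=cv2.cvtColor(a,cv2.COLOR_BGR2GRAY);m=(g[140:225,225:345]<70).astype('uint8')
c=max(cv2.findContours(m,0,1)[0],key=cv2.contourArea);print((cv2.approxPolyDP(c,4,True)[:,0]+[225,140]).tolist())
E
```

```text
[[-0.0084, 0.0643], [-0.0199, 0.1221]] 3.5012051591302935 0.05888871864421812
[[-0.0329, 0.0602], [-0.0415, 0.114]] 1.3712707583111987 0.05450041248024927
[[0.1167, 0.0766], [0.1058, 0.1452]] 1.2402480625661088 0.06945690445387465
shelf front edge [[-0.0348 -0.0097]
 [-0.0368  0.1433]]
loaf far side base [[ 0.0099 -0.0226]
 [ 0.1236 -0.0208]]
[[318, 158], [245, 159], [243, 224], [247, 218], [317, 215], [326, 224], [328, 202]]
```

```bash
python3 -c "
from h import *
go(O+EY*.108-EX*.072+[0,0,.107],-8)"
```

```text
t 29.5 pos [ 0.656  -0.134   0.1841] az 0.0 zax [ 0.028 -0.712 -0.702] shift [ 25.6 -61.8  48.7] turn 8.0 rows 2.1
```

>>> carry_out(series=[[[6,-14,12],2.5],[[7,-16,13],2.5],[[7,-16,13],2.5],[[6,-12,10],0.5],[[3,-5,4],0],[[0,0,0],0]], fingers=0, squeeze=25)

```text
clock: 30.0
position: [0.6916, -0.1327, 0.1]
ee_rot: [0.384, 0.919, -0.076, 0.045]
contact_force: [0.7, 0.5, 0.2]
width: 0.0066
```

```bash
python3 -c "
from h import *
now();tin();go(O+EY*.108-EX*.072+[0,0,.107],-8);print((quat(manip.get_state()['ee_rot']).T@EX).round(3))"
```

```text
[ 0.084  0.641  1.525 -0.87   1.199  0.676] F [0.72 0.54 0.25] M [ 0.337  0.033 -0.026] w 0.006603332101082263
tin az -93.9 pitch(nose up) -4.8 roll 6.6 TCP in rack -66.0 116.0 100.0 F [0.7 0.5 0.2]
t 30.0 pos [ 0.6916 -0.1327  0.1   ] az -6.1 zax [ 0.024 -0.713 -0.701] shift [ -6.5   0.9 -10.4] turn 1.9 rows 0.3
[-0.029  0.711  0.703]
```

>>> carry_out(series=[[[-3,9,3],0],[[-3,8,6],0],[[-2,7,6],0],[[0,0,0],0]])

```text
clock: 30.33
position: [0.6769, -0.1636, 0.106]
ee_rot: [0.385, 0.919, -0.076, 0.043]
contact_force: [-0.5, -1.2, 0.3]
width: 0.0003
```

```bash
python3 -c "
from h import *
now();tin()"
```

```text
[ 0.041  0.613  1.568 -0.891  1.167  0.663] F [-0.5  -1.24  0.33] M [0.356 0.031 0.003] w 0.00026094890447383453
tin az -94.0 pitch(nose up) -4.7 roll 6.4 TCP in rack -33.0 105.0 106.0 F [-0.5 -1.2  0.3]
```

>>> carry_out(series=[[[0,5,4],0],[[0,5,4],0],[[0,5,4],0],[[0,5,4],0],[[0,5,4],0],[[0,5,4],0]])

```text
clock: 30.83
position: [0.6727, -0.203, 0.1122]
ee_rot: [0.382, 0.92, -0.076, 0.046]
contact_force: [0.5, 2.7, -2.4]
width: -0.0002
```

```bash
python3 -c "
from h import *
now();tin()"
```

```text
[-0.02   0.592  1.589 -0.909  1.119  0.631] F [ 0.55  2.74 -2.38] M [ 0.812 -0.088  0.126] w -0.00018037437204511012
tin az -93.8 pitch(nose up) -5.1 roll 6.7 TCP in rack 7.0 107.0 112.0 F [ 0.5  2.7 -2.4]
```

>>> carry_out(series=[[[0,3,4],0],[[0,3,4],0],[[0,3,4],0]])

```text
clock: 31.08
position: [0.6729, -0.2194, 0.112]
ee_rot: [0.383, 0.919, -0.076, 0.048]
contact_force: [0.7, 4.6, 1.8]
width: -0.0
```

```bash
python3 -c "
from h import *
now();tin()"
```

```text
[-0.045  0.59   1.595 -0.922  1.098  0.624] F [0.73 4.56 1.82] M [ 0.502 -0.076  0.119] w -1.3176450586377509e-05
tin az -93.7 pitch(nose up) -5.0 roll 6.9 TCP in rack 23.0 109.0 112.0 F [0.7 4.6 1.8]
```

>>> carry_out(series=[[[0,3,4],0],[[0,3,3],0]])

```text
clock: 31.25
position: [0.6728, -0.2293, 0.1121]
ee_rot: [0.383, 0.919, -0.076, 0.049]
contact_force: [1.3, 3.5, 0.4]
width: 0.0002
```

```bash
python3 -c "
from h import *
now();tin()"
```

```text
[-0.06   0.588  1.599 -0.929  1.086  0.619] F [1.35 3.54 0.37] M [ 0.683 -0.067  0.066] w 0.0002076552025700184
tin az -93.7 pitch(nose up) -5.0 roll 7.1 TCP in rack 33.0 110.0 112.0 F [1.3 3.5 0.4]
```

>>> carry_out(series=[[[0,2,3],0],[[0,2,2],0]])

```text
clock: 31.42
position: [0.6729, -0.2302, 0.1119]
ee_rot: [0.379, 0.921, -0.078, 0.051]
contact_force: [-2.6, 19.9, 7.9]
width: 0.0
```

>>> carry_out(series=[[[0,2,2],0],[[0,2,2],0]])

```text
clock: 31.58
position: [0.6729, -0.2301, 0.112]
ee_rot: [0.375, 0.922, -0.078, 0.053]
contact_force: [0.0, 15.7, 5.6]
width: 0.0
```

```bash
python3 -c "
from h import *
now();tin()"
```

```text
[-0.067  0.581  1.602 -0.916  1.07   0.612] F [ 0.02 15.72  5.58] M [ 1.294  0.219 -0.145] w 4.357990249810535e-05
tin az -93.6 pitch(nose up) -5.9 roll 7.5 TCP in rack 34.0 110.0 112.0 F [ 0.  15.7  5.6]
```

Firm contact: the force rose to about 16–20 N and motion stopped at rack x 34 (expected ~32). I back off and measure the tin's yaw from a wrist picture by contour.

>>> carry_out(series=[[[0,-6,-6],0],[[0,-15,-15],0],[[0,-20,-20],0],[[0,-18,-18],0],[[0,-12,-14],0],[[0,0,-10],0],[[0,0,0],0]])

```text
clock: 32.17
position: [0.6783, -0.1231, 0.1222]
ee_rot: [0.379, 0.921, -0.08, 0.047]
contact_force: [1.2, -0.0, 1.0]
width: -0.0
```

```bash
cat > meas.py <<'E'
from h import *
import sys
f=sys.argv[1];now();tin();a=grab('wrist',f)
g=cv2.cvtColor(a,cv2.COLOR_BGR2GRAY);m=(g<70).astype('uint8');m=cv2.morphologyEx(m,cv2.MORPH_OPEN,np.ones((9,9)))
def r(p): return np.c_[(p-O)@EX,(p-O)@EY].round(4)
for c in cv2.findContours(m,0,1)[0]:
    x,y,w,h=cv2.boundingRect(c)
    if cv2.contourArea(c)>1500 and y+h<330:
        q=cv2.approxPolyDP(c,5,True)[:,0];print(q.tolist(),r(plane(f,q,.08)).tolist())
        # lower (first-row) edge fit: topmost pixel in each column
        xs=np.arange(x+8,x+w-8);ys=np.array([np.argmax(m[:,k]*1) if m[y:y+h,k].any() else -1 for k in xs])
        k=ys>=y;P=plane(f,np.c_[xs[k],ys[k]-.5],.08);R=r(P);s=np.polyfit(R[:,1],R[:,0],1);res=np.abs(R[:,0]-np.polyval(s,R[:,1]))
        k=res<.004;s=np.polyfit(R[k,1],R[k,0],1);print('edge rack: slope deg',np.degrees(np.arctan(s[0])).round(2),'x at mid',np.polyval(s,R[k,1].mean()).round(4),'y',R[k,1].min(),R[k,1].max(),k.sum())
E
python3 meas.py w10.png
```

```text
[ 0.096  0.599  1.536 -0.849  1.22   0.665] F [ 1.22 -0.01  1.01] M [ 0.292  0.025 -0.05 ] w -4.529934399120324e-06
tin az -94.1 pitch(nose up) -5.4 roll 7.0 TCP in rack -73.0 101.0 122.0 F [ 1.2 -0.   1. ]
[[493, 0], [472, 4], [454, 54], [461, 71], [473, 72], [473, 51], [482, 50], [477, 41], [486, 40], [498, 12]] [[-0.1768, 0.1761], [-0.1755, 0.1689], [-0.1574, 0.1721], [-0.1496, 0.1796], [-0.1489, 0.1856], [-0.1583, 0.1797], [-0.1586, 0.1835], [-0.1624, 0.179], [-0.1627, 0.1826], [-0.1728, 0.1807]]
edge rack: slope deg -24.92 x at mid -0.1757 y 0.1688 0.1748 25
```

```bash
python3 - <<'E'
from h import *
d=np.load('pics/w10.png.npz')
def proj(xr,yr,z):
    w=O+EX*xr+EY*yr+[0,0,z];c=d['R'].T@(w-d['o']);r=c[:2]/c[2];r=r*(1+d['k1']*(r@r));return (d['K'][:2,:2]@r+d['K'][:2,2]).round().tolist()
print([proj(.04,y,z) for z in(.08,.15) for y in(.07,.133)])
g=cv2.cvtColor(cv2.imread('pics/w10.png'),cv2.COLOR_BGR2GRAY)
for y in range(150,330,8): print(y,' '.join('%3d'%v for v in g[y,190:400:8]))
E
```

```text
[[239.0, 265.0], [306.0, 256.0], [246.0, 347.0], [322.0, 335.0]]
150 162 179 174 168 167 161 175 107 104 146  91  97  94 114 160 166 179 170  27 123 140 143 126 164 174 176 164
158 167 158 181 171 162 169 171 165 146 154  90  96  98 100 106 103 128 108 106 121 136 129 117 168 178 171 165
166 173 107 104 113 111 111 109 165 100 150  94  97  95  98 104 104 178 167 160  95 104 110 145 134 182 160 173
174 170 110 104 109 113 122 118 168 163 156 152 153  97 154 165 121 181 108 160 114 135 142 143 137 119 157 176
182 165 133 167 169 116 176 166 105 169 161 159 153 102 161 168 165 170 106 136 117 132 134 141 143 131 178 163
190 171 167 169 170 168 165 167 101 157 132 110 113 114 176 190 198 183 125 133 117 130 138 141 143 136 165 165
198 160 108 134 154 175 195 202 199 194 173 153 151 133 111 121 166 153 164 168 175 121 137 140 145 135 123 150
206 160 169 159 110 106 153 166 102 172 161 140 106 111 158 110 118 161 163 110 144 108 135 146  21  13  17  99
214 175 173 177 117 138 118 176 107 127 106 101 110 107 103 113 107 135 155 170 184 194  74  25  13  23  27 110
222 176 111 175 120 179 162
[... 840 characters left out ...]
 172 172 159 163 123 133 144
286 107  26  24  24  26  94  61  23  26  28  24  33  27  32  29  26  20 143 143  25  25  21  34 158 117 128 141
294  27  22  33  21  29  23  25  30  21  29  22  35  24  27  25  23  26  22  25  22  24  25  21  21  23 130 109
302  24  24  26  25  23  26  26  23  23  23  22  27  31  27  23  23  21  17  25  24  34  22  24  17  19  28  24
310  24  32  26  25  27  25  31  26  26  24  18  59  21  21  28  27  23  23  24  29  29  27  27  24  26  27  17
318  27  30  30  30  30  19  30  23  23  20  29  60  23  24  21  22  27  22  27  29  37  28  33  31  34  27  24
326 169  46  34  25  26  31  27  26  24  27  25 143  54  23  22  21  28  23  28  30  38  29  39 166  26  27  30
```

>>> carry_out(series=[[[-5,15,-20],0],[[-5,15,-20],0],[[-5,14,-20],0],[[-3,5,-8],0],[[0,0,0],0],[[0,0,0],0]], fingers=80)

```text
clock: 32.72
position: [0.6447, -0.1162, 0.2011]
ee_rot: [0.382, 0.92, -0.082, 0.041]
contact_force: [-0.4, -0.3, -0.7]
width: 0.0723
```

```bash
python3 meas.py w11.png; python3 - <<'E'
from h import *
d=np.load('pics/w11.png.npz')
def proj(xr,yr,z):
    w=O+EX*xr+EY*yr+[0,0,z];c=d['R'].T@(w-d['o']);r=c[:2]/c[2];r=r*(1+d['k1']*(r@r));return (d['K'][:2,:2]@r+d['K'][:2,2]).round().tolist()
print([proj(.04,y,z) for z in(.08,.15) for y in(.07,.133)])
E
```

```text
[ 0.113  0.491  1.519 -0.814  1.329  0.578] F [-0.35 -0.34 -0.65] M [0.335 0.002 0.006] w 0.07232084209823329
tin az -94.7 pitch(nose up) -5.2 roll 6.4 TCP in rack -76.0 67.0 201.0 F [-0.4 -0.3 -0.7]
[[323, 189], [265, 191], [268, 237], [330, 231]] [[0.0487, 0.132], [0.0401, 0.0675], [0.1583, 0.0677], [0.1638, 0.1585]]
edge rack: slope deg 1.76 x at mid 0.0393 y 0.0761 0.129 49
[[267.0, 191.0], [325.0, 184.0], [276.0, 252.0], [340.0, 244.0]]
```

```bash
python3 - <<'E'
from h import *
f='w11.png';g=cv2.cvtColor(cv2.imread('pics/'+f),cv2.COLOR_BGR2GRAY).astype(float)
def r(p): return np.c_[(p-O)@EX,(p-O)@EY]
def fit(px,z,n):
    R=r(plane(f,px,z))
    for _ in range(4):
        s=np.polyfit(R[:,1],R[:,0],1);e=np.abs(R[:,0]-np.polyval(s,R[:,1]));k=e<max(.0025,np.median(e)*2);R=R[k]
    print(n,'deg',np.degrees(np.arctan(s[0])).round(2),'x',R[:,0].mean().round(4),'y',R[:,1].min().round(3),R[:,1].max().round(3),len(R))
print('bottom rows',[ (c,int(np.argmax(g[170:215,c]<70)+170)) for c in range(266,326,4)])
top=[];
for c in range(274,326,2):
    col=g[195:260,c]; k=np.argmax(col>95)+195; top.append((c,k))
print('top rows',top[::3])
fit([(c,np.argmax(g[170:215,c]<70)+169.5) for c in range(268,322)],.08,'bottom');fit(np.array(top)-[0,.5],.147,'lid skirt')
# shelf front edge: brightest row near its projection
d=np.load('pics/'+f+'.npz')
def proj(xr,yr,z):
    w=O+EX*xr+EY*yr+[0,0,z];c=d['R'].T@(w-d['o']);q=c[:2]/c[2];q=q*(1+d['k1']*(q@q));return d['K'][:2,:2]@q+d['K'][:2,2]
print('front edge proj',proj(-.03,-.05,.08),proj(-.03,.12,.08))
P=[]
for yr in np.arange(-.08,.13,.005):
    u,v=proj(-.03,yr,.08);u=int(round(u));v=int(round(v))
    if 12<v<400 and 0<u<560: seg=g[v-10:v+11,u];P.append((u,v-10+int(np.argmax(seg))))
print(P[::4]);fit(P,.08,'front')
E
```

```text
bottom rows [(266, 191), (270, 190), (274, 190), (278, 189), (282, 189), (286, 189), (290, 188), (294, 188), (298, 187), (302, 187), (306, 187), (310, 186), (314, 186), (318, 185), (322, 189)]
top rows [(274, np.int64(240)), (280, np.int64(238)), (286, np.int64(238)), (292, np.int64(237)), (298, np.int64(236)), (304, np.int64(235)), (310, np.int64(235)), (316, np.int64(234)), (322, np.int64(233))]
bottom deg 0.07 x 0.039 y 0.071 0.127 53
lid skirt deg -0.46 x 0.0159 y 0.069 0.114 26
front edge proj [123.4009954  160.46027473] [321.77627791 140.63757547]
[(87, 163), (111, 160), (135, 149), (159, 147), (183, 152), (207, 151), (230, 157), (254, 152), (277, 143), (299, 140), (322, 151)]
front deg -0.04 x -0.0322 y -0.079 0.105 28
```

Square and home: the near bottom edge is 0.07° off the rack's cross direction, at rack x 39 mm (40 expected). I withdraw the arm and compare the bystanders before and after.

>>> carry_out(series=[[[0,0,-20],0],[[0,0,-35],0],[[0,0,-40],0],[[0,0,-40],0],[[0,0,-40],0],[[0,0,-30],0],[[0,0,-10],0],[[0,0,0],0],[[0,0,0],0]])

```text
clock: 33.52
position: [0.6428, 0.0356, 0.3406]
ee_rot: [0.385, 0.919, -0.081, 0.026]
contact_force: [-0.0, -0.0, 0.0]
width: 0.0799
```

```bash
python3 - <<'E'
from h import *
now();tin();s=grab('scene','s4.png').astype(int);t=grab('top','t4.png').astype(int)
s2=cv2.imread('pics/s2.png').astype(int);t1=cv2.imread('pics/top1.png').astype(int)
def D(a,b,x0,x1,y0,y1): return np.abs(a-b)[y0:y1,x0:x1].max(2)
for n,d in dict(loaf_scene=D(s,s2,125,192,238,272),tinsBC=D(s,s2,305,372,246,312),tinsBCtop=D(t,t1,212,256,150,204)).items(): print(n,'changed frac',(d>45).mean().round(3))
# loaf orange centroid
for n,a in(('before',s2),('after',s)):
    h=cv2.cvtColor(a.astype('uint8'),cv2.COLOR_BGR2HSV);m=cv2.inRange(h,(5,130,60),(16,255,255))[238:275,125:192];y,x=np.nonzero(m);print(n,len(x),x.mean()+125,y.mean()+238)
E
```

```text
[ 0.329  0.486  1.172 -0.748  1.753  0.467] F [-0.02 -0.01  0.03] M [ 0.347 -0.017  0.006] w 0.07993743866446601
tin az -95.4 pitch(nose up) -4.8 roll 4.8 TCP in rack -226.0 45.0 341.0 F [-0. -0.  0.]
loaf_scene changed frac 0.009
tinsBC changed frac 0.0
tinsBCtop changed frac 0.136
before 599 161.1602671118531 254.37228714524207
after 597 161.21608040201005 254.34170854271358
```

```bash
python3 -c "
from rig import manip
print(manip.sign_off())"
```

```text
the job is handed in; nothing more can be done
None
```

The full tin is on the lower shelf, lid up, home and square against the rear ledge. I handed the job in at about 33.6 s; no verdict was reported.

**Weighing:** I lifted only tin A, the one nearest the robot. It read about 6 to 6.6 N hanging free. An empty tin would read 2.7 N, so I did not lift the other two.

**Tilting the tool:** A vertical tool cannot reach deep under the upper edge. I tilted it to about 45–50° by asking for poses beyond reach in free space, so joints 3 and 5 ran up to their range limits without a refusal or fault showing. To change grip, I stood tin A on the bench for a moment and nudged it into line.

**Placing and pushing:** The tin's nose touched the shelf first. It then settled flat, with up to about 8 N in the readings. With the fingers shut I pushed it in, and it slid at about 4 N. When it met the ledge the force peaked near 20 N and the tin stopped moving.

**Last checks:**
- **Tin position:** the near bottom edge is at rack x 39 mm (40 expected) and 0.07° off square.
- **Loaf:** its centre moved less than 0.1 pixel in the scene view.
- **Empty tins:** both are unchanged in the scene view. The top-view comparison showed 14% of pixels changed around them. I put that down to the arm and its shadow but did not look at that picture.
- **Robot:** clear of everything, force reading zero.

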